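# Swing the turret hook home and hang up the magnifier

### The arm

A 6-joint arm with a two-finger parallel gripper is mounted at the origin on a cart in front of the work surface, level with it; the furniture and walls round the work are solid. World frame = base frame: x ahead of the robot, y to its left, z up, the work surface at z = 0. Lengths are in m, angles in rad, forces in N, time in s.
With the tool pointing down it reaches from about 0.325 to 0.9 m from the base axis. Payload 6.1 kg.
Tool frame: the origin (TCP) lies midway between the tips of the shut fingers; the grasp point (between the pads) lies 19 mm behind it; z points along the fingers, x is the direction in which the jaws open and shut, and the axes are right-handed (so a half turn about z gives the same grasp; the last joint's range is limited). The gripper opens to 87 mm and grips with 3 to 60 N. Pads are 19 mm wide; open, the fingers measure 117 mm over their backs; the gripper's body (75 mm by 190 mm) begins 51 mm behind the grasp point.
Start: joints at [-1.3, 0.22, 1.526, -0, 1.395, -0.126], TCP at [0.242, -0.576, 0.223] pointing down, gripper open.
Joint ranges: [-2.98, 2.98], [-0.91, 2.08], [0.09, 2.57], [-1.24, 4.39], [0.2, 2.65], [-2.68, 2.68]. Speed limits (rad/s): [2.57, 2.57, 3.01, 3.14, 3.14, 3.14].

### API

Orientations are given as a unit quaternion [x, y, z, w].
In Python, from rig import telemetry, imaging, job gives the robot as it stands. The module is installed in compiled form; this text tells all that it offers.
- The arm moves only by the tool jog_arm, never from a script. Its argument "motion" is a list of rows, each an object of numbers: "rx", "ry", "rz": the turn, a rotation vector about the world's x, y, z in rad; "dx", "dy", "dz": the shift along the world's x, y, z in cm; "jaw": the finger opening in cm, from 0 to 8.7. In form: [{"rx": .., "ry": .., "rz": .., "dx": .., "dy": .., "dz": .., "jaw": ..}, ...]. A call has exactly 8 rows; each row is the pose to reach, as a shift and turn from the pose commanded when the call began; what a row does not reach only later rows make up. A row lasts 1/12 s, in which the tool goes at most 41.7 mm and 7.16 degrees, less where a joint would pass 70% of its speed; a pose out of reach is approached as far as the arm can. A call with a gripper value outside its range is refused whole. The fingers move at their own pace and stop on an object; the grip force is fixed at half the most. Time passes only in rows, so rows that repeat a pose let the fingers close, or fill a call up. It gives the time, the measured TCP pose, the force and the opening at its end, in the units of the state.
- telemetry.sense(): the state, without advancing time (a new reading comes with each control period).
- imaging.grab_frame(name): name is "side" or "top"; returns a dict with "pixels" (480x640x3 uint8, red, green, blue), "fx", "fy", "cx", "cy" (pixels), "k1" (the pictures are not rectified: a ray, as slopes to the right and down, at radius r is drawn at 1 + k1 r^2 times it, then the intrinsics apply), "R" (3x3) and "t" (3): a world point X has camera coordinates R X + t. Camera axes: x right, y down, z forward; pixel columns grow to the right and rows downward; lengths in m; the calibration is good to about 2 mm. A picture is of the moment at which its call begins. There is no depth.
- job.job_done(): hands the job in, once; it reports no verdict.
The state is a dict: "time_s": time; "joint_pos": joint angles; "dq": joint speeds; "tau": joint torques, N m; "eef_pos": TCP position; "tcp_rot": TCP orientation; "wrist_force": force on the tool from outside, world axes, zero at the start; "torque": the same for the moment, N m; "grip_width": opening from 0.0 (shut) to 1.0 (fully open).
Only numpy, scipy, OpenCV 4.12 (cv2) and the standard library are available. Lean on these libraries where they do the work, as an engineer would, in place of code of your own. Each camera call takes 0.05 s, during which the arm holds its last target.

### The job

On the little hanging stand, turn the swivel hook clockwise (seen from above) round to the front and press it fully home through its stiff catch, but stop as soon as it comes up solid: do not force it further, or the clutch inside slips. Then take the magnifier out of its wooden block and hang it gently by its loop handle in the bend of the hook, leaving it hanging still with the hook still facing the front. Do not disturb the jar and the loose stones beside the work.

Things in the scene. Friction and masses are not known exactly. Their poses are not given: they have to be found in the camera images.
- stand: fixed hanging stand: round dark steel base 110 mm across, 14 mm high at the middle, upright post 14 mm thick, on top of it a swivelling head (44 mm across, from 145 to 172 mm above the table) with one steel hook. Origin: centre of the base's underside, on the table; the swivel axis is vertical through it. Its -x axis is the front of the stand
- swivel: the swivelling head with its hook; origin on the swivel axis, 129 mm above the table; its -x axis points along the hook. It turns stiffly (about 0.09 N m: 1.2 N pushed sideways 75 mm out) and stays where it is left. At the start it stands 1.0 to 1.7 rad anticlockwise (from above) of the place where it meets the catch
- hook_tip (a point): centre of the rounded end of the hook's upturned tip, 91 mm from the swivel axis, 166 mm above the table; turns with the hook. The hook is a round bar 8 mm thick: it leaves the head radially, centre line 159 mm above the table, steps down from 42 to 52 mm out, runs at 152 mm to 76 mm out, then slopes up to the tip
- hook_bend (a point): top of the bar in the hook's bend, 70 mm from the swivel axis and 156 mm above the table, where the loop is to rest; turns with the hook. Its -x axis points outward along the hook
- catch (a joint): how far the catch is pressed, rad: 0 until the hook, turned clockwise, meets it, somewhere within 0.5 rad either side of the stand's front (set anew each time, not visible); then it resists with about 0.3 N m (4 N sideways 75 mm out) for 0.12 rad and comes up solid: home. It stays pressed when let go
- clutch (a joint): how far the head's friction clutch has slipped, rad: 0 at the start and in good use; it slips (negative: clockwise) only when the hook is forced against the solid end with more than about 0.75 N m (10 N sideways 75 mm out)
- block: fixed wooden slot block, 46 mm (x) x 84 mm (y) x 32 mm high, origin at the centre of its underside; a slot 13 mm (x) by 66 mm (y), 24 mm deep, holds the magnifier upright
- magnifier: hand magnifier, about 0.11 kg, standing upright in the block: flat black frame 10 mm thick (along its x), lens frame 60 mm wide (along its y) and 46 mm high, and above it a rectangular loop handle 36 mm wide whose opening is 20 mm wide and 28 mm high, total height 90 mm. Origin: centre of its lower edge, z up
- loop_top (a point): middle of the underside of the loop handle's top bar, 82 mm above the magnifier's lower edge; the top bar is 8 mm high, the side bars 8 mm wide
- sample_jar: clear jar with a white cap, 47 mm across, 63 mm high, bystander; origin at the centre of its underside
- agate: orange stone, 40 x 52 x 28 mm, bystander; origin at its underside
- slate: flat grey stone, 45 x 68 x 18 mm, bystander; origin at its underside

How it is judged:
By the outcome, as a careful person would: the job done as asked, in the order asked, and still so for the second after the job is handed in, with the robot touching nothing.
It also fails if it takes over 72 s, if anything falls off the work surface, if the arm or the gripper's body presses on something with over 40 N, if the wrist force passes 120 N, or if a joint passes its speed limit or range.

## Working session

There is one attempt and no reset: what is moved stays moved. The work goes in short steps, Python scripts to look and compute and a tool call to move; the robot and the scene stay as the last step left them, time stands still between calls to the robot, and variables do not carry over. Pictures are saved under pics/ and viewed, and the job is handed in when it is done.

Besides the shell and the picture viewer there is one more tool, called after "Emit:" as name(argument=value, ...), one argument or row to a line, values as JSON. jog_arm: Moves the arm, as the interface text tells. Its arguments: {"type":"object","properties":{"motion":{"type":"array","items":{"type":"object","properties":{"rx":{"type":"number"},"ry":{"type":"number"},"rz":{"type":"number"},"dx":{"type":"number"},"dy":{"type":"number"},"dz":{"type":"number"},"jaw":{"type":"number"}}}}},"required":["motion"]}

```bash
mkdir -p pics
cat > h.py <<'E'
import numpy as np, cv2
from rig import telemetry, imaging, job
def grab(n,f):
    d=imaging.grab_frame(n); cv2.imwrite(f'pics/{f}.png',cv2.cvtColor(d['pixels'],cv2.COLOR_RGB2BGR)); 
    np.savez(f'pics/{f}.npz',**d); return d
def ray(d,u,v):
    x=(u-d['cx'])/d['fx'];y=(v-d['cy'])/d['fy'];rd=np.hypot(x,y);r=rd
    for _ in range(30): r=rd/(1+d['k1']*r*r)
    s=r/rd if rd>0 else 1
    R=np.array(d['R']);t=np.array(d['t']);return -R.T@t, R.T@np.array([x*s,y*s,1])
def onz(d,u,v,z):
    c,w=ray(d,u,v);return c+w*(z-c[2])/w[2]
def tri(d1,p1,d2,p2):
    c1,w1=ray(d1,*p1);c2,w2=ray(d2,*p2);w1/=np.linalg.norm(w1);w2/=np.linalg.norm(w2)
    A=np.stack([w1,-w2],1);s=np.linalg.lstsq(A,c2-c1,rcond=None)[0]
    a=c1+s[0]*w1;b=c2+s[1]*w2;return (a+b)/2,np.linalg.norm(a-b)
def proj(d,X):
    p=np.array(d['R'])@np.array(X)+np.array(d['t']);x,y=p[:2]/p[2];k=1+d['k1']*(x*x+y*y)
    return np.array([d['fx']*x*k+d['cx'],d['fy']*y*k+d['cy']])
def load(f): return dict(np.load(f'pics/{f}.npz'))
E
python3 - <<'E'
from h import *
np.set_printoptions(precision=4,suppress=True)
for n in('side','top'):
    d=grab(n,n+'0');print(n,d['fx'],d['k1'],-np.array(d['R']).T@d['t'],np.array(d['R']))
s=telemetry.sense();print(s)
E
```

```text
side 553.7621427898216 -0.026503089250713836 [0.5145 0.8221 0.5596] [[-0.9996 -0.0242  0.0111]
 [-0.0211  0.4654 -0.8848]
 [ 0.0163 -0.8847 -0.4658]]
top 588.2431396595487 -0.14742018249354505 [ 0.4349 -0.038   1.1176] [[ 0.0123 -0.9997 -0.022 ]
 [-0.9946 -0.0099 -0.1038]
 [ 0.1035  0.0232 -0.9944]]
{'time_s': 0.1, 'joint_pos': array([-1.3001,  0.2212,  1.5275, -0.    ,  1.3947, -0.1261]), 'dq': array([-0.0013, -0.0007, -0.003 , -0.0012, -0.0014,  0.0003]), 'tau': array([  0.0008, -49.5948, -38.852 ,   0.0702,   0.0516,  -0.    ]), 'eef_pos': array([ 0.2414, -0.5759,  0.2215]), 'tcp_rot': array([ 0.8326, -0.5539, -0.0007, -0.0006]), 'wrist_force': array([-0.0648, -0.2342,  0.8085]), 'torque': array([-0.0485, -0.0355, -0.0168]), 'grip_width': 0.9994858772514256}
```

View pics/side0.png

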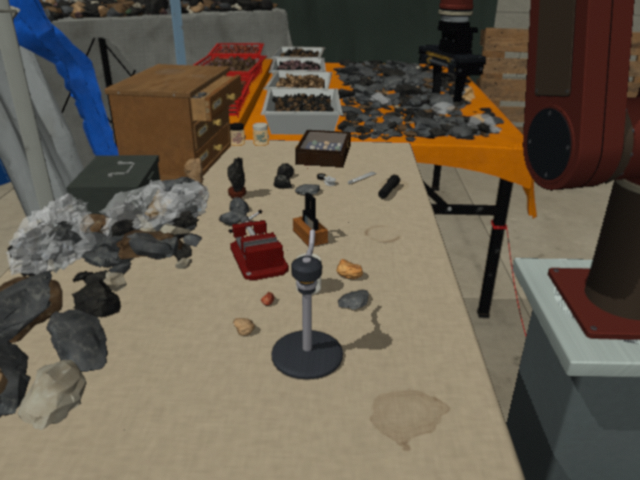

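View pics/top0.png

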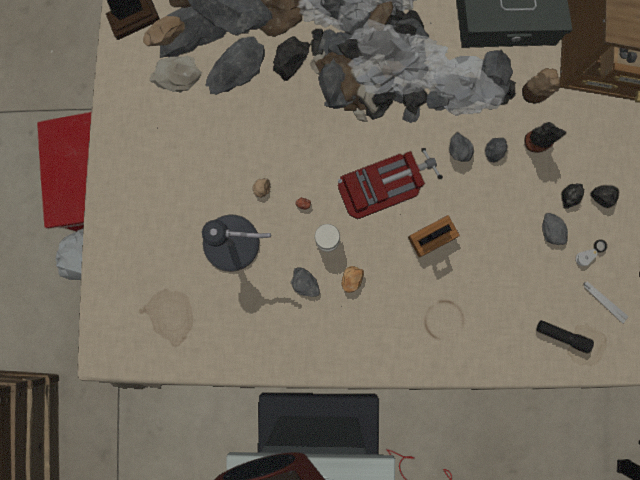

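Run:
```python
from h import *
t=cv2.imread('pics/top0.png');s=cv2.imread('pics/side0.png')
a=cv2.resize(t[180:310,180:380],None,fx=4,fy=4,interpolation=cv2.INTER_CUBIC);cv2.imwrite('pics/z1.png',a)
a=cv2.resize(t[200:290,390:490],None,fx=6,fy=6,interpolation=cv2.INTER_CUBIC);cv2.imwrite('pics/z2.png',a)
a=cv2.resize(s[180:390,220:420],None,fx=2.8,fy=2.8,interpolation=cv2.INTER_CUBIC);cv2.imwrite('pics/z3.png',a)
```

```text
(no output)
```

View pics/z1.png

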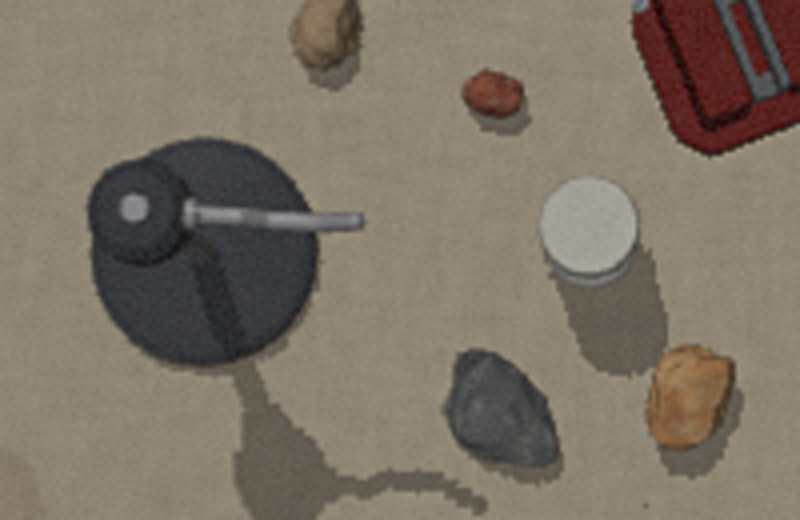

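View pics/z2.png

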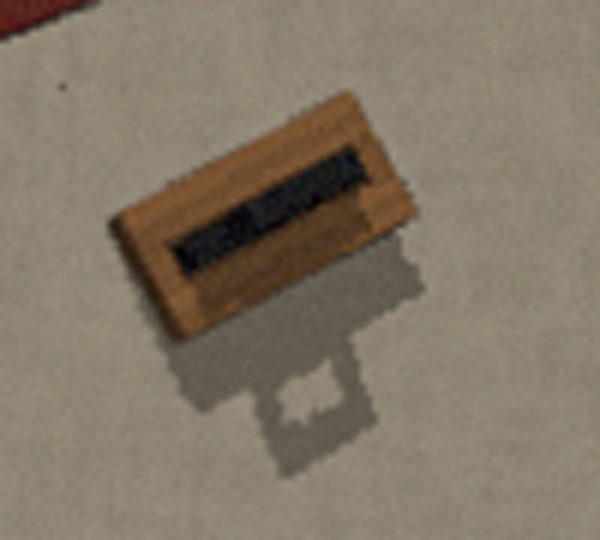

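View pics/z3.png

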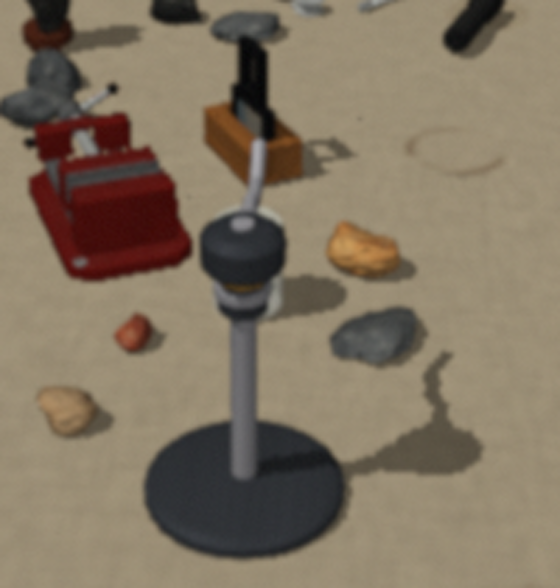

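Run:
```python
from h import *
np.set_printoptions(precision=4,suppress=True)
t=load('top0');s=load('side0')
def z1(x,y):return (180+(x+.5)/4-.5,180+(y+.5)/4-.5)
def z2(x,y):return (390+(x+.5)/6-.5,200+(y+.5)/6-.5)
def z3(x,y):return (220+(x+.5)/2.8-.5,180+(y+.5)/2.8-.5)
# base outline: left/right/top/bottom on the table (z~0.007)
a=z1;P=lambda f,x,y,z,c=t:onz(c,*f(x,y),z)
print('base top', (P(z1,92,250,.005)+P(z1,319,250,.005))/2,(P(z1,206,138,.005)+P(z1,206,367,.005))/2, P(z1,92,250,.005)-P(z1,319,250,.005))
print('base side',(P(z3,146,485,.005,s)+P(z3,344,485,.005,s))/2,(P(z3,245,420,.005,s)+P(z3,245,555,.005,s))/2)
print('head knob',P(z1,135,208,.175),P(z3,242,222,.175,s),tri(t,z1(135,208),s,z3(242,222)))
print('head circ',P(z1,139,211,.158))
print('tip',P(z1,360,221,.168),tri(t,z1(360,221),s,z3(259,142)))
print('hook out',P(z1,190,213,.163),P(z1,300,219,.156))
print('jar cap',P(z1,588,224,.063));print('slate',[P(z1,*p,.01)[:2] for p in((480,350),(445,410),(520,468),(560,460))]);print('agate',[P(z1,*p,.01)[:2] for p in((650,400),(735,365),(690,345),(690,450))])
c=[(349,91),(418,214),(183,340),(112,218)]
C=[P(z2,*p,.032)[:2] for p in c];print('block top corners',C,np.mean(C,0))
e=C[0]-C[3];print(np.linalg.norm(e),np.arctan2(*e[::-1]),np.linalg.norm(C[1]-C[0]), np.arctan2(*(C[1]-C[2])[::-1]))
# magnifier top in side: top of loop, left (246,38) right(264,42)
for p in((238,38),(265,43),(252,40)): print('mag',onz(s,*z3(*p),.098))
# magnifier top in top view
for p in((250,200),(270,215),(250,215)): print('magtop',P(z2,*p,.098))
```

```text
base top [0.5516 0.158  0.005 ] [0.5507 0.1575 0.005 ] [-0.0011  0.1099  0.    ]
base side [0.5523 0.1612 0.005 ] [0.5524 0.16   0.005 ]
head knob [0.5507 0.1573 0.175 ] [0.5527 0.168  0.175 ] (array([0.5523, 0.1585, 0.1693]), np.float64(0.0018388871026748582))
head circ [0.5516 0.1591 0.158 ]
tip [0.547  0.0658 0.168 ] (array([0.5481, 0.066 , 0.1662]), np.float64(0.0017578821185682434))
hook out [0.5503 0.1368 0.163 ] [0.5491 0.0921 0.156 ]
jar cap [ 0.5591 -0.0259  0.063 ]
slate [array([0.5049, 0.025 ]), array([0.4764, 0.0411]), array([0.4496, 0.0053]), array([ 0.4536, -0.0134])]
agate [array([ 0.4823, -0.0554]), array([ 0.4991, -0.0953]), array([ 0.5084, -0.074 ]), array([ 0.459 , -0.0744])]
block top corners [array([ 0.6043, -0.2518]), array([ 0.5659, -0.273 ]), array([ 0.526 , -0.1992]), array([ 0.5637, -0.1773])] [ 0.565  -0.2253]
0.08482888944498328 -1.0711642776531964 0.04384924367045963 -1.0742631732657724
mag [ 0.5782 -0.2314  0.098 ]
mag [ 0.5578 -0.2232  0.098 ]
mag [ 0.5676 -0.2282  0.098 ]
magtop [ 0.5616 -0.2093  0.098 ]
magtop [ 0.5572 -0.2151  0.098 ]
magtop [ 0.5572 -0.2092  0.098 ]
```

Emit:
jog_arm(
  motion=[
    {"dx":1,"dy":2,"rz":0.05,"jaw":0},
    {"dx":2.7,"dy":5.3,"rz":0.1,"jaw":0},
    {"dx":4.5,"dy":8.8,"rz":0.16,"jaw":0},
    {"dx":6.3,"dy":12.3,"rz":0.22,"jaw":0},
    {"dx":8.1,"dy":15.8,"rz":0.28,"jaw":0},
    {"dx":9.9,"dy":19.3,"rz":0.34,"jaw":0},
    {"dx":11.7,"dy":22.8,"rz":0.4,"jaw":0},
    {"dx":13.5,"dy":26.3,"rz":0.46,"jaw":0},
  ],
)

```text
$.motion[0]: bad value
```

Emit:
jog_arm(
  motion=[
    {"dx":1.8,"dy":3.5,"rz":0.06,"jaw":0},
    {"dx":3.6,"dy":7.0,"rz":0.12,"jaw":0},
    {"dx":5.4,"dy":10.5,"rz":0.18,"jaw":0},
    {"dx":7.2,"dy":14,"rz":0.24,"jaw":0},
    {"dx":9,"dy":17.5,"rz":0.3,"jaw":0},
    {"dx":10.8,"dy":21,"rz":0.36,"jaw":0},
    {"dx":12.6,"dy":24.5,"rz":0.42,"jaw":0},
    {"dx":14.4,"dy":28,"rz":0.48,"jaw":0},
  ],
)

```text
$.motion[0]: bad value
```

Emit:
jog_arm(
  motion=[
    {"dx":1.8,"dy":3.5,"rz":0.06,"jaw":0},
    {"dx":3.6,"dy":7.0,"rz":0.12,"jaw":0},
    {"dx":5.0,"dy":10,"rz":0.17,"jaw":0},
    {"dx":6.0,"dy":12.2,"rz":0.191,"jaw":0},
    {"dx":6.0,"dy":12.2,"rz":0.191,"jaw":0},
    {"dx":6.0,"dy":12.2,"rz":0.191,"jaw":0},
    {"dx":6.0,"dy":12.2,"rz":0.191,"jaw":0},
    {"dx":6.0,"dy":12.2,"rz":0.191,"jaw":0},
  ],
)

```text
$.motion[0]: bad value
```

Emit:
jog_arm(
  motion=[
    {"rx":0,"ry":0,"rz":0.05,"dx":1,"dy":2,"dz":0,"jaw":0},
    {"rx":0,"ry":0,"rz":0.1,"dx":2.7,"dy":5.3,"dz":0,"jaw":0},
    {"rx":0,"ry":0,"rz":0.16,"dx":4.5,"dy":8.8,"dz":0,"jaw":0},
    {"rx":0,"ry":0,"rz":0.22,"dx":6.3,"dy":12.3,"dz":0,"jaw":0},
    {"rx":0,"ry":0,"rz":0.28,"dx":8.1,"dy":15.8,"dz":0,"jaw":0},
    {"rx":0,"ry":0,"rz":0.34,"dx":9.9,"dy":19.3,"dz":0,"jaw":0},
    {"rx":0,"ry":0,"rz":0.4,"dx":11.7,"dy":22.8,"dz":0,"jaw":0},
    {"rx":0,"ry":0,"rz":0.46,"dx":13.5,"dy":26.3,"dz":0,"jaw":0},
  ],
)

```text
time_s: 0.77
eef_pos: [0.3768, -0.3115, 0.2222]
tcp_rot: [0.937, -0.348, -0.0, -0.0]
wrist_force: [0.9, -0.2, 0.3]
grip_width: 0.481
```

Emit:
jog_arm(
  motion=[
    {"rx":0,"ry":0,"rz":0.06,"dx":1.8,"dy":3.5,"dz":0,"jaw":0},
    {"rx":0,"ry":0,"rz":0.12,"dx":3.6,"dy":7,"dz":0,"jaw":0},
    {"rx":0,"ry":0,"rz":0.18,"dx":5.4,"dy":10.5,"dz":0,"jaw":0},
    {"rx":0,"ry":0,"rz":0.24,"dx":7.2,"dy":14,"dz":0,"jaw":0},
    {"rx":0,"ry":0,"rz":0.3,"dx":9,"dy":17.5,"dz":0,"jaw":0},
    {"rx":0,"ry":0,"rz":0.36,"dx":10.8,"dy":21,"dz":0,"jaw":0},
    {"rx":0,"ry":0,"rz":0.42,"dx":12.6,"dy":24.5,"dz":0,"jaw":0},
    {"rx":0,"ry":0,"rz":0.48,"dx":14.4,"dy":28,"dz":0,"jaw":0},
  ],
)

```text
time_s: 1.43
eef_pos: [0.5208, -0.0314, 0.2223]
tcp_rot: [0.993, -0.115, -0.0, 0.0]
wrist_force: [-0.6, -0.1, 0.4]
grip_width: 0.008
```

Emit:
jog_arm(
  motion=[
    {"rx":0,"ry":0,"rz":0.06,"dx":1.8,"dy":3.5,"dz":0,"jaw":0},
    {"rx":0,"ry":0,"rz":0.12,"dx":3.6,"dy":7,"dz":0,"jaw":0},
    {"rx":0,"ry":0,"rz":0.17,"dx":5.0,"dy":10,"dz":0,"jaw":0},
    {"rx":0,"ry":0,"rz":0.191,"dx":6,"dy":12.2,"dz":0,"jaw":0},
    {"rx":0,"ry":0,"rz":0.191,"dx":6,"dy":12.2,"dz":-2,"jaw":0},
    {"rx":0,"ry":0,"rz":0.191,"dx":6,"dy":12.2,"dz":-4.5,"jaw":0},
    {"rx":0,"ry":0,"rz":0.191,"dx":6,"dy":12.2,"dz":-7,"jaw":0},
    {"rx":0,"ry":0,"rz":0.191,"dx":6,"dy":12.2,"dz":-8.5,"jaw":0},
  ],
)

```text
time_s: 2.1
eef_pos: [0.5787, 0.0889, 0.134]
tcp_rot: [1.0, -0.021, -0.002, 0.0]
wrist_force: [-0.7, 0.6, 0.0]
grip_width: 0.006
```

Run:
```python
from h import *
np.set_printoptions(precision=4,suppress=True)
d=grab('top','top1');s=telemetry.sense();print(s['eef_pos'],s['tcp_rot'],s['wrist_force'],s['torque'],s['joint_pos'],s['grip_width'])
t=cv2.imread('pics/top1.png');cv2.imwrite('pics/z4.png',cv2.resize(t[150:310,180:380],None,fx=4,fy=3.7,interpolation=cv2.INTER_CUBIC))
d=grab('side','side1');t=cv2.imread('pics/side1.png');cv2.imwrite('pics/z5.png',cv2.resize(t[180:390,220:420],None,fx=2.8,fy=2.8,interpolation=cv2.INTER_CUBIC))
```

```text
[0.5769 0.0887 0.1313] [ 0.9998 -0.0213 -0.0043  0.0002] [-1.8036 -0.089  -2.7897] [-0.0228 -0.0051 -0.0184] [ 0.0175  0.2107  1.7154 -0.0001  1.2242  0.0601] 0.00599293739604648
```

View pics/z4.png

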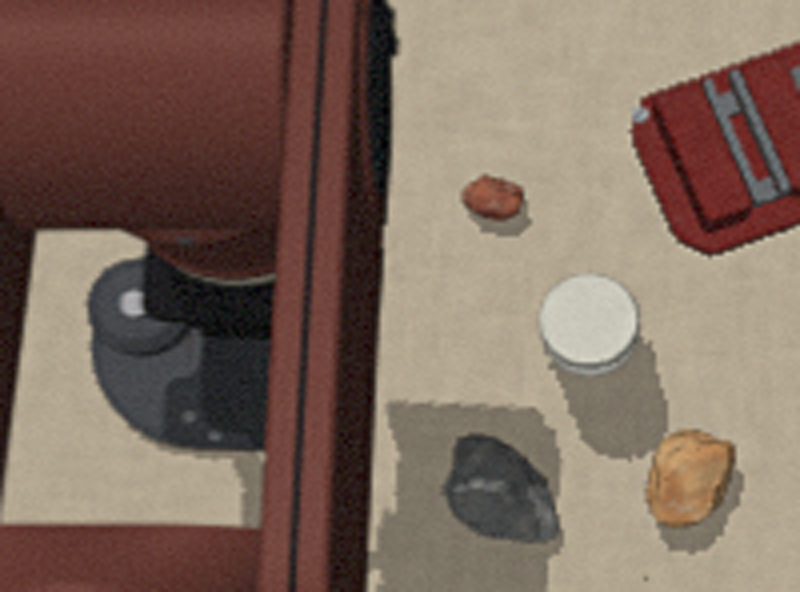

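View pics/z5.png

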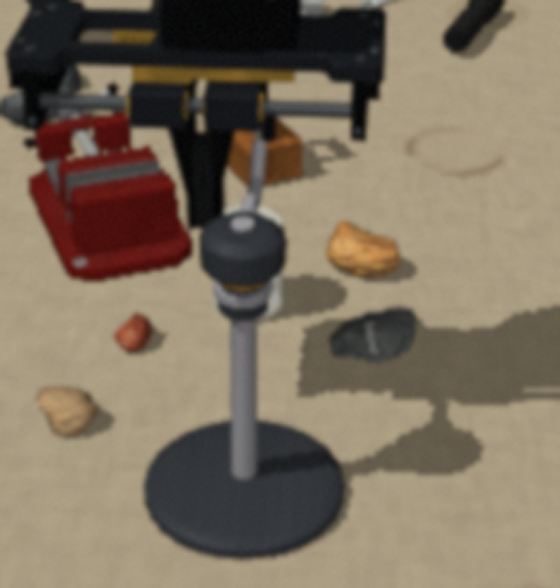

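Emit:
jog_arm(
  motion=[
    {"rx":0,"ry":0,"rz":0,"dx":-0.1,"dy":0,"dz":0,"jaw":0},
    {"rx":0,"ry":0,"rz":0,"dx":-0.2,"dy":0,"dz":0,"jaw":0},
    {"rx":0,"ry":0,"rz":0,"dx":-0.3,"dy":0,"dz":0,"jaw":0},
    {"rx":0,"ry":0,"rz":0,"dx":-0.4,"dy":0,"dz":0,"jaw":0},
    {"rx":0,"ry":0,"rz":0,"dx":-0.5,"dy":0,"dz":0,"jaw":0},
    {"rx":0,"ry":0,"rz":0,"dx":-0.6,"dy":0,"dz":0,"jaw":0},
    {"rx":0,"ry":0,"rz":0,"dx":-0.8,"dy":0,"dz":0,"jaw":0},
    {"rx":0,"ry":0,"rz":0,"dx":-1.0,"dy":0,"dz":0,"jaw":0},
  ],
)

```text
time_s: 2.87
eef_pos: [0.5704, 0.0886, 0.1377]
tcp_rot: [1.0, -0.021, 0.0, -0.0]
wrist_force: [0.7, 1.1, -0.4]
grip_width: 0.005
```

```bash
cat > st.py <<'E'
from h import *
np.set_printoptions(precision=4,suppress=True)
A=np.array([.5515,.1582])
s=telemetry.sense();p=s['eef_pos'][:2]-A;f=s['wrist_force'];q=s['tcp_rot']
print(s['time_s'],s['eef_pos'],'yaw',2*np.arctan2(q[1],q[0]),'f',f,'Mz about axis',p[0]*f[1]-p[1]*f[0],'r,ang',np.hypot(*p),np.arctan2(p[1],p[0]),'tq',s['torque'],'dq',np.abs(s['dq']).max(),s['grip_width'])
E
python3 st.py
```

```text
2.8667 [0.5704 0.0886 0.1377] yaw -0.04298133796679725 f [ 0.6775  1.0916 -0.4389] Mz about axis 0.06782936802151153 r,ang 0.0721593605516524 -1.3055117603970123 tq [-0.0215 -0.1025 -0.036 ] dq 0.06750294387173544 0.005047679836196874
```

```bash
cat > arc.py <<'E'
import sys,numpy as np
# args: commanded xy, list of deltas
A=np.array([.5515,.1582]);C=np.array([float(sys.argv[1]),float(sys.argv[2])])
for d in map(float,sys.argv[3:]):
    c,s=np.cos(-d),np.sin(-d);D=A+np.array([[c,-s],[s,c]])@(C-A)
    print(-d,np.round((D-C)*100,2),np.round(D,4))
E
python3 arc.py .571 .089 .03 .07 .12 .18 .24 .3 .36 .42 .48 .54 .6 .66 .72 .78 .84 .9
```

```text
-0.03 [-0.21 -0.06] [0.5689 0.0884]
-0.07 [-0.49 -0.12] [0.5661 0.0878]
-0.12 [-0.84 -0.18] [0.5626 0.0872]
-0.18 [-1.27 -0.24] [0.5583 0.0866]
-0.24 [-1.7  -0.27] [0.554  0.0863]
-0.3 [-2.13 -0.27] [0.5497 0.0863]
-0.36 [-2.56 -0.24] [0.5454 0.0866]
-0.42 [-2.99 -0.19] [0.5411 0.0871]
-0.48 [-3.42 -0.12] [0.5368 0.0878]
-0.54 [-3.84 -0.02] [0.5326 0.0888]
-0.6 [-4.25  0.11] [0.5285 0.0901]
-0.66 [-4.65  0.26] [0.5245 0.0916]
-0.72 [-5.05  0.43] [0.5205 0.0933]
-0.78 [-5.43  0.63] [0.5167 0.0953]
-0.84 [-5.8   0.85] [0.513  0.0975]
-0.9 [-6.16  1.09] [0.5094 0.0999]
```

Emit:
jog_arm(
  motion=[
    {"rx":0,"ry":0,"rz":-0.03,"dx":-0.21,"dy":-0.06,"dz":0,"jaw":0},
    {"rx":0,"ry":0,"rz":-0.07,"dx":-0.49,"dy":-0.12,"dz":0,"jaw":0},
    {"rx":0,"ry":0,"rz":-0.12,"dx":-0.84,"dy":-0.18,"dz":0,"jaw":0},
    {"rx":0,"ry":0,"rz":-0.18,"dx":-1.27,"dy":-0.24,"dz":0,"jaw":0},
    {"rx":0,"ry":0,"rz":-0.24,"dx":-1.7,"dy":-0.27,"dz":0,"jaw":0},
    {"rx":0,"ry":0,"rz":-0.3,"dx":-2.13,"dy":-0.27,"dz":0,"jaw":0},
    {"rx":0,"ry":0,"rz":-0.36,"dx":-2.56,"dy":-0.24,"dz":0,"jaw":0},
    {"rx":0,"ry":0,"rz":-0.42,"dx":-2.99,"dy":-0.19,"dz":0,"jaw":0},
  ],
)

```text
time_s: 3.53
eef_pos: [0.5408, 0.0868, 0.1377]
tcp_rot: [0.973, -0.231, 0.001, -0.0]
wrist_force: [1.5, 0.6, 0.0]
grip_width: 0.005
```

```bash
python3 st.py; python3 arc.py .5411 .0871 .05 .1 .15 .2 .25 .3 .35 .4
```

```text
3.5333 [0.5408 0.0868 0.1377] yaw -0.46610050063670977 f [1.535  0.5731 0.0012] Mz about axis 0.10346943339183173 r,ang 0.07222391475604999 -1.7201380133667672 tq [ 0.0541 -0.317   0.0038] dq 0.7278723658706258 0.004631155345730794
-0.05 [-0.35  0.06] [0.5376 0.0877]
-0.1 [-0.7   0.14] [0.5341 0.0885]
-0.15 [-1.05  0.24] [0.5306 0.0895]
-0.2 [-1.39  0.35] [0.5272 0.0906]
-0.25 [-1.73  0.48] [0.5238 0.0919]
-0.3 [-2.05  0.62] [0.5206 0.0933]
-0.35 [-2.37  0.79] [0.5174 0.095 ]
-0.4 [-2.69  0.97] [0.5142 0.0968]
```

Emit:
jog_arm(
  motion=[
    {"rx":0,"ry":0,"rz":-0.05,"dx":-0.35,"dy":0.06,"dz":0,"jaw":0},
    {"rx":0,"ry":0,"rz":-0.1,"dx":-0.7,"dy":0.14,"dz":0,"jaw":0},
    {"rx":0,"ry":0,"rz":-0.15,"dx":-1.05,"dy":0.24,"dz":0,"jaw":0},
    {"rx":0,"ry":0,"rz":-0.2,"dx":-1.39,"dy":0.35,"dz":0,"jaw":0},
    {"rx":0,"ry":0,"rz":-0.25,"dx":-1.73,"dy":0.48,"dz":0,"jaw":0},
    {"rx":0,"ry":0,"rz":-0.3,"dx":-2.05,"dy":0.62,"dz":0,"jaw":0},
    {"rx":0,"ry":0,"rz":-0.35,"dx":-2.37,"dy":0.79,"dz":0,"jaw":0},
    {"rx":0,"ry":0,"rz":-0.4,"dx":-2.69,"dy":0.97,"dz":0,"jaw":0},
  ],
)

```text
time_s: 4.2
eef_pos: [0.514, 0.0964, 0.1378]
tcp_rot: [0.908, -0.419, 0.001, -0.0]
wrist_force: [1.5, 0.2, 0.5]
grip_width: 0.009
```

```bash
python3 - <<'E'
from h import *
grab('side','side2');t=cv2.imread('pics/side2.png');cv2.imwrite('pics/z6.png',cv2.resize(t[180:390,220:420],None,fx=2.8,fy=2.8,interpolation=cv2.INTER_CUBIC))
E
python3 st.py; python3 arc.py .5142 .0968  .02 .04 .06 .08 .1 .11 .12 .13
```

```text
4.25 [0.5134 0.0967 0.1377] yaw -0.8682491522123076 f [1.4121 0.2021 0.582 ] Mz about axis 0.07909117147260655 r,ang 0.07228390102246199 -2.125181279864212 tq [ 0.0737 -0.2422  0.0143] dq 0.13066977501434027 0.005271249677763514
-0.02 [-0.12  0.08] [0.513  0.0976]
-0.04 [-0.24  0.15] [0.5118 0.0983]
-0.06 [-0.36  0.23] [0.5106 0.0991]
-0.08 [-0.48  0.32] [0.5094 0.1   ]
-0.1 [-0.59  0.4 ] [0.5083 0.1008]
-0.11 [-0.65  0.45] [0.5077 0.1013]
-0.12 [-0.71  0.49] [0.5071 0.1017]
-0.13 [-0.76  0.54] [0.5066 0.1022]
```

View pics/z6.png

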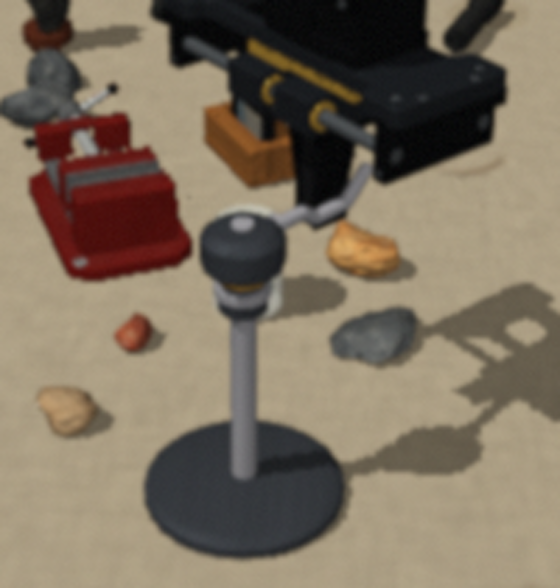

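Run:
```python
from h import *
d=load('side2');p=onz(d,220+368/2.8,180+170/2.8,.168);q=p[:2]-[.5515,.1582];print(p,np.hypot(*q),np.arctan2(q[1],q[0]))
```

```text
[0.489246   0.09985167 0.168     ] 0.08532343172483761 -2.3885678131215977
```

Emit:
jog_arm(
  motion=[
    {"rx":0,"ry":0,"rz":-0.02,"dx":-0.12,"dy":0.08,"dz":0,"jaw":0},
    {"rx":0,"ry":0,"rz":-0.04,"dx":-0.24,"dy":0.15,"dz":0,"jaw":0},
    {"rx":0,"ry":0,"rz":-0.06,"dx":-0.36,"dy":0.23,"dz":0,"jaw":0},
    {"rx":0,"ry":0,"rz":-0.08,"dx":-0.48,"dy":0.32,"dz":0,"jaw":0},
    {"rx":0,"ry":0,"rz":-0.1,"dx":-0.59,"dy":0.4,"dz":0,"jaw":0},
    {"rx":0,"ry":0,"rz":-0.11,"dx":-0.65,"dy":0.45,"dz":0,"jaw":0},
    {"rx":0,"ry":0,"rz":-0.12,"dx":-0.71,"dy":0.49,"dz":0,"jaw":0},
    {"rx":0,"ry":0,"rz":-0.13,"dx":-0.76,"dy":0.54,"dz":0,"jaw":0},
  ],
)

```text
time_s: 4.92
eef_pos: [0.5061, 0.1018, 0.1376]
tcp_rot: [0.879, -0.477, 0.0, 0.0]
wrist_force: [1.7, 0.3, 0.1]
grip_width: 0.008
```

```bash
python3 st.py; python3 arc.py .5066 .1022  .01 .02 .03 .04 .045 .05 .055 .06
```

```text
4.9167 [0.5061 0.1018 0.1376] yaw -0.9937788136078604 f [1.7374 0.3014 0.0876] Mz about axis 0.08437105740225498 r,ang 0.07242026656824724 -2.248077404501818 tq [-0.0497 -0.2714  0.0248] dq 0.13312284271353245 0.007509009444438174
-0.01 [-0.06  0.05] [0.506  0.1027]
-0.02 [-0.11  0.09] [0.5055 0.1031]
-0.03 [-0.17  0.14] [0.5049 0.1036]
-0.04 [-0.22  0.18] [0.5044 0.104 ]
-0.045 [-0.25  0.21] [0.5041 0.1043]
-0.05 [-0.27  0.23] [0.5039 0.1045]
-0.055 [-0.3   0.26] [0.5036 0.1048]
-0.06 [-0.33  0.28] [0.5033 0.105 ]
```

Emit:
jog_arm(
  motion=[
    {"rx":0,"ry":0,"rz":-0.01,"dx":-0.06,"dy":0.05,"dz":0,"jaw":0},
    {"rx":0,"ry":0,"rz":-0.02,"dx":-0.11,"dy":0.09,"dz":0,"jaw":0},
    {"rx":0,"ry":0,"rz":-0.03,"dx":-0.17,"dy":0.14,"dz":0,"jaw":0},
    {"rx":0,"ry":0,"rz":-0.04,"dx":-0.22,"dy":0.18,"dz":0,"jaw":0},
    {"rx":0,"ry":0,"rz":-0.045,"dx":-0.25,"dy":0.21,"dz":0,"jaw":0},
    {"rx":0,"ry":0,"rz":-0.05,"dx":-0.27,"dy":0.23,"dz":0,"jaw":0},
    {"rx":0,"ry":0,"rz":-0.055,"dx":-0.3,"dy":0.26,"dz":0,"jaw":0},
    {"rx":0,"ry":0,"rz":-0.06,"dx":-0.33,"dy":0.28,"dz":0,"jaw":0},
  ],
)

```text
time_s: 5.58
eef_pos: [0.5028, 0.1046, 0.1375]
tcp_rot: [0.864, -0.503, 0.0, -0.0]
wrist_force: [2.0, -0.4, -0.2]
grip_width: 0.004
```

```bash
python3 st.py; python3 arc.py .5033 .1050  .01 .02 .03 .04 .05 .06 .07 .08
```

```text
5.5833 [0.5028 0.1046 0.1375] yaw -1.053474218331073 f [ 2.0406 -0.432  -0.2401] Mz about axis 0.13044767141086824 r,ang 0.07242105267244246 -2.3079506737391466 tq [-0.0477 -0.25    0.0166] dq 0.06375845096700566 0.00379310177607252
-0.01 [-0.05  0.05] [0.5028 0.1055]
-0.02 [-0.11  0.1 ] [0.5022 0.106 ]
-0.03 [-0.16  0.15] [0.5017 0.1065]
-0.04 [-0.21  0.2 ] [0.5012 0.107 ]
-0.05 [-0.26  0.25] [0.5007 0.1075]
-0.06 [-0.31  0.3 ] [0.5002 0.108 ]
-0.07 [-0.36  0.35] [0.4997 0.1085]
-0.08 [-0.41  0.4 ] [0.4992 0.109 ]
```

Emit:
jog_arm(
  motion=[
    {"rx":0,"ry":0,"rz":-0.01,"dx":-0.05,"dy":0.05,"dz":0,"jaw":0},
    {"rx":0,"ry":0,"rz":-0.02,"dx":-0.11,"dy":0.1,"dz":0,"jaw":0},
    {"rx":0,"ry":0,"rz":-0.03,"dx":-0.16,"dy":0.15,"dz":0,"jaw":0},
    {"rx":0,"ry":0,"rz":-0.04,"dx":-0.21,"dy":0.2,"dz":0,"jaw":0},
    {"rx":0,"ry":0,"rz":-0.05,"dx":-0.26,"dy":0.25,"dz":0,"jaw":0},
    {"rx":0,"ry":0,"rz":-0.06,"dx":-0.31,"dy":0.3,"dz":0,"jaw":0},
    {"rx":0,"ry":0,"rz":-0.07,"dx":-0.36,"dy":0.35,"dz":0,"jaw":0},
    {"rx":0,"ry":0,"rz":-0.08,"dx":-0.41,"dy":0.4,"dz":0,"jaw":0},
  ],
)

```text
time_s: 6.25
eef_pos: [0.4987, 0.1086, 0.1375]
tcp_rot: [0.844, -0.537, 0.0, -0.0]
wrist_force: [1.8, -0.5, -0.0]
grip_width: 0.004
```

```bash
python3 st.py; python3 arc.py .4992 .1090  .01 .02 .03 .04 .05 .06 .07 .08
```

```text
6.25 [0.4987 0.1086 0.1375] yaw -1.1339662390527945 f [ 1.8404 -0.4905 -0.0101] Mz about axis 0.11712068798344788 r,ang 0.07241686938204972 -2.3877058042786334 tq [-0.0488 -0.2274  0.0438] dq 0.130831968234031 0.0036510543061503177
-0.01 [-0.05  0.05] [0.4987 0.1095]
-0.02 [-0.1   0.11] [0.4982 0.1101]
-0.03 [-0.15  0.16] [0.4977 0.1106]
-0.04 [-0.19  0.21] [0.4973 0.1111]
-0.05 [-0.24  0.27] [0.4968 0.1117]
-0.06 [-0.29  0.32] [0.4963 0.1122]
-0.07 [-0.33  0.38] [0.4959 0.1128]
-0.08 [-0.38  0.43] [0.4954 0.1133]
```

Emit:
jog_arm(
  motion=[
    {"rx":0,"ry":0,"rz":-0.01,"dx":-0.05,"dy":0.05,"dz":0,"jaw":0},
    {"rx":0,"ry":0,"rz":-0.02,"dx":-0.1,"dy":0.11,"dz":0,"jaw":0},
    {"rx":0,"ry":0,"rz":-0.03,"dx":-0.15,"dy":0.16,"dz":0,"jaw":0},
    {"rx":0,"ry":0,"rz":-0.04,"dx":-0.19,"dy":0.21,"dz":0,"jaw":0},
    {"rx":0,"ry":0,"rz":-0.05,"dx":-0.24,"dy":0.27,"dz":0,"jaw":0},
    {"rx":0,"ry":0,"rz":-0.06,"dx":-0.29,"dy":0.32,"dz":0,"jaw":0},
    {"rx":0,"ry":0,"rz":-0.07,"dx":-0.33,"dy":0.38,"dz":0,"jaw":0},
    {"rx":0,"ry":0,"rz":-0.08,"dx":-0.38,"dy":0.43,"dz":0,"jaw":0},
  ],
)

```text
time_s: 6.92
eef_pos: [0.4949, 0.1129, 0.1375]
tcp_rot: [0.821, -0.57, 0.0, 0.0]
wrist_force: [2.7, -0.4, 0.3]
grip_width: 0.002
```

```bash
python3 st.py; python3 arc.py .4954 .1133  .01 .02 .03 .04 .05 .06 .07 .08
```

```text
6.9167 [0.4949 0.1129 0.1375] yaw -1.2139660115543376 f [ 2.7201 -0.4176  0.2848] Mz about axis 0.14684208493240752 r,ang 0.07249337701357093 -2.4666985056823885 tq [-0.0712 -0.2488 -0.0328] dq 0.13411669356049563 0.001727091713783934
-0.01 [-0.04  0.06] [0.495  0.1139]
-0.02 [-0.09  0.11] [0.4945 0.1144]
-0.03 [-0.13  0.17] [0.4941 0.115 ]
-0.04 [-0.18  0.23] [0.4936 0.1156]
-0.05 [-0.22  0.29] [0.4932 0.1162]
-0.06 [-0.26  0.34] [0.4928 0.1167]
-0.07 [-0.3  0.4] [0.4924 0.1173]
-0.08 [-0.34  0.46] [0.492  0.1179]
```

Emit:
jog_arm(
  motion=[
    {"rx":0,"ry":0,"rz":-0.01,"dx":-0.04,"dy":0.06,"dz":0,"jaw":0},
    {"rx":0,"ry":0,"rz":-0.02,"dx":-0.09,"dy":0.11,"dz":0,"jaw":0},
    {"rx":0,"ry":0,"rz":-0.03,"dx":-0.13,"dy":0.17,"dz":0,"jaw":0},
    {"rx":0,"ry":0,"rz":-0.04,"dx":-0.18,"dy":0.23,"dz":0,"jaw":0},
    {"rx":0,"ry":0,"rz":-0.05,"dx":-0.22,"dy":0.29,"dz":0,"jaw":0},
    {"rx":0,"ry":0,"rz":-0.05,"dx":-0.22,"dy":0.29,"dz":0,"jaw":0},
    {"rx":0,"ry":0,"rz":-0.05,"dx":-0.22,"dy":0.29,"dz":0,"jaw":0},
    {"rx":0,"ry":0,"rz":-0.05,"dx":-0.22,"dy":0.29,"dz":0,"jaw":0},
  ],
)

```text
time_s: 7.58
eef_pos: [0.4928, 0.1157, 0.1376]
tcp_rot: [0.807, -0.59, 0.0, -0.0]
wrist_force: [4.3, -2.4, 1.3]
grip_width: 0.005
```

```bash
python3 st.py; python3 arc.py .4932 .1162  .01 .02 .03 .04 .05 .06 .07 .08
```

```text
7.5833 [0.4928 0.1157 0.1376] yaw -1.2629115164235363 f [ 4.3379 -2.4489  1.3256] Mz about axis 0.32804799801811174 r,ang 0.07243967029266633 -2.5143948780314425 tq [-0.3746 -0.4163  0.0164] dq 0.0013030563612685133 0.005385770681341847
-0.01 [-0.04  0.06] [0.4928 0.1168]
-0.02 [-0.08  0.12] [0.4924 0.1174]
-0.03 [-0.12  0.18] [0.492 0.118]
-0.04 [-0.16  0.24] [0.4916 0.1186]
-0.05 [-0.2  0.3] [0.4912 0.1192]
-0.06 [-0.24  0.36] [0.4908 0.1198]
-0.07 [-0.28  0.42] [0.4904 0.1204]
-0.08 [-0.32  0.48] [0.49  0.121]
```

Emit:
jog_arm(
  motion=[
    {"rx":0,"ry":0,"rz":-0.01,"dx":-0.04,"dy":0.06,"dz":0,"jaw":0},
    {"rx":0,"ry":0,"rz":-0.02,"dx":-0.08,"dy":0.12,"dz":0,"jaw":0},
    {"rx":0,"ry":0,"rz":-0.03,"dx":-0.12,"dy":0.18,"dz":0,"jaw":0},
    {"rx":0,"ry":0,"rz":-0.04,"dx":-0.16,"dy":0.24,"dz":0,"jaw":0},
    {"rx":0,"ry":0,"rz":-0.05,"dx":-0.2,"dy":0.3,"dz":0,"jaw":0},
    {"rx":0,"ry":0,"rz":-0.05,"dx":-0.2,"dy":0.3,"dz":0,"jaw":0},
    {"rx":0,"ry":0,"rz":-0.05,"dx":-0.2,"dy":0.3,"dz":0,"jaw":0},
    {"rx":0,"ry":0,"rz":-0.05,"dx":-0.2,"dy":0.3,"dz":0,"jaw":0},
  ],
)

```text
time_s: 8.25
eef_pos: [0.4907, 0.1189, 0.1375]
tcp_rot: [0.792, -0.61, -0.0, -0.0]
wrist_force: [3.0, -2.1, 0.1]
grip_width: 0.007
```

```bash
python3 st.py; python3 arc.py .4912 .1192  .005 .01 .015 .02 .03 .04
```

```text
8.25 [0.4907 0.1189 0.1375] yaw -1.3128415785617749 f [ 3.0086 -2.1357  0.0978] Mz about axis 0.24810092033563455 r,ang 0.07240271336035596 -2.567864095059568 tq [-0.3396 -0.4558  0.0121] dq 0.001766011047679274 0.007370225854738002
-0.005 [-0.02  0.03] [0.491  0.1195]
-0.01 [-0.04  0.06] [0.4908 0.1198]
-0.015 [-0.06  0.09] [0.4906 0.1201]
-0.02 [-0.08  0.12] [0.4904 0.1204]
-0.03 [-0.11  0.18] [0.4901 0.121 ]
-0.04 [-0.15  0.24] [0.4897 0.1216]
```

Emit:
jog_arm(
  motion=[
    {"rx":0,"ry":0,"rz":-0.005,"dx":-0.02,"dy":0.03,"dz":0,"jaw":0},
    {"rx":0,"ry":0,"rz":-0.01,"dx":-0.04,"dy":0.06,"dz":0,"jaw":0},
    {"rx":0,"ry":0,"rz":-0.015,"dx":-0.06,"dy":0.09,"dz":0,"jaw":0},
    {"rx":0,"ry":0,"rz":-0.015,"dx":-0.06,"dy":0.09,"dz":0,"jaw":0},
    {"rx":0,"ry":0,"rz":-0.015,"dx":-0.06,"dy":0.09,"dz":0,"jaw":0},
    {"rx":0,"ry":0,"rz":-0.015,"dx":-0.06,"dy":0.09,"dz":0,"jaw":0},
    {"rx":0,"ry":0,"rz":-0.015,"dx":-0.06,"dy":0.09,"dz":0,"jaw":0},
    {"rx":0,"ry":0,"rz":-0.015,"dx":-0.06,"dy":0.09,"dz":0,"jaw":0},
  ],
)

```text
time_s: 8.92
eef_pos: [0.4901, 0.1197, 0.1375]
tcp_rot: [0.788, -0.616, -0.0, -0.0]
wrist_force: [2.0, -3.0, 0.6]
grip_width: 0.007
```

```bash
python3 st.py; python3 arc.py .4906 .1201  .005 .01 .015 .02 .03 .04
```

```text
8.9167 [0.4901 0.1197 0.1375] yaw -1.3279685052293897 f [ 2.0438 -2.9568  0.559 ] Mz about axis 0.2600955166991402 r,ang 0.07243312663901795 -2.5812056226685676 tq [-0.4302 -0.4509  0.0709] dq 0.0019072399735886362 0.00688647642324985
-0.005 [-0.02  0.03] [0.4904 0.1204]
-0.01 [-0.04  0.06] [0.4902 0.1207]
-0.015 [-0.06  0.09] [0.49  0.121]
-0.02 [-0.07  0.12] [0.4899 0.1213]
-0.03 [-0.11  0.18] [0.4895 0.1219]
-0.04 [-0.15  0.25] [0.4891 0.1226]
```

Emit:
jog_arm(
  motion=[
    {"rx":0,"ry":0,"rz":-0.002,"dx":-0.01,"dy":0.01,"dz":0,"jaw":0},
    {"rx":0,"ry":0,"rz":-0.003,"dx":-0.01,"dy":0.02,"dz":0,"jaw":0},
    {"rx":0,"ry":0,"rz":-0.005,"dx":-0.02,"dy":0.03,"dz":0,"jaw":0},
    {"rx":0,"ry":0,"rz":-0.005,"dx":-0.02,"dy":0.03,"dz":0,"jaw":0},
    {"rx":0,"ry":0,"rz":-0.005,"dx":-0.02,"dy":0.03,"dz":0,"jaw":0},
    {"rx":0,"ry":0,"rz":-0.005,"dx":-0.02,"dy":0.03,"dz":0,"jaw":0},
    {"rx":0,"ry":0,"rz":-0.005,"dx":-0.02,"dy":0.03,"dz":0,"jaw":0},
    {"rx":0,"ry":0,"rz":-0.005,"dx":-0.02,"dy":0.03,"dz":0,"jaw":0},
  ],
)

```text
time_s: 9.58
eef_pos: [0.4899, 0.12, 0.1375]
tcp_rot: [0.786, -0.618, -0.0, -0.0]
wrist_force: [3.1, -1.7, -0.3]
grip_width: 0.008
```

```bash
python3 st.py
```

```text
9.5833 [0.4899 0.12   0.1375] yaw -1.3330456498603767 f [ 3.1155 -1.7092 -0.2571] Mz about axis 0.22432700777258974 r,ang 0.07246134928685914 -2.585780153129271 tq [-0.4593 -0.5262  0.0242] dq 0.0021406591779372427 0.00751525028703053
```

Emit:
jog_arm(
  motion=[
    {"rx":0,"ry":0,"rz":-0.002,"dx":-0.01,"dy":0.01,"dz":0,"jaw":0},
    {"rx":0,"ry":0,"rz":-0.003,"dx":-0.01,"dy":0.02,"dz":0,"jaw":0},
    {"rx":0,"ry":0,"rz":-0.005,"dx":-0.02,"dy":0.03,"dz":0,"jaw":0},
    {"rx":0,"ry":0,"rz":-0.005,"dx":-0.02,"dy":0.03,"dz":0,"jaw":0},
    {"rx":0,"ry":0,"rz":-0.005,"dx":-0.02,"dy":0.03,"dz":0,"jaw":0},
    {"rx":0,"ry":0,"rz":-0.005,"dx":-0.02,"dy":0.03,"dz":0,"jaw":0},
    {"rx":0,"ry":0,"rz":-0.005,"dx":-0.02,"dy":0.03,"dz":0,"jaw":0},
    {"rx":0,"ry":0,"rz":-0.005,"dx":-0.02,"dy":0.03,"dz":0,"jaw":0},
  ],
)

```text
time_s: 10.25
eef_pos: [0.4898, 0.1203, 0.1375]
tcp_rot: [0.784, -0.62, -0.0, -0.0]
wrist_force: [2.7, -2.6, -0.1]
grip_width: 0.004
```

```bash
python3 st.py
```

```text
10.25 [0.4898 0.1203 0.1375] yaw -1.3380088878818912 f [ 2.7029 -2.6303 -0.0875] Mz about axis 0.2649470434169725 r,ang 0.07246950394269341 -2.5907113370975168 tq [-0.3824 -0.5758 -0.0113] dq 0.0007479906529496933 0.0036473550476197793
```

Emit:
jog_arm(
  motion=[
    {"rx":0,"ry":0,"rz":-0.002,"dx":-0.01,"dy":0.01,"dz":0,"jaw":0},
    {"rx":0,"ry":0,"rz":-0.003,"dx":-0.01,"dy":0.02,"dz":0,"jaw":0},
    {"rx":0,"ry":0,"rz":-0.005,"dx":-0.02,"dy":0.03,"dz":0,"jaw":0},
    {"rx":0,"ry":0,"rz":-0.005,"dx":-0.02,"dy":0.03,"dz":0,"jaw":0},
    {"rx":0,"ry":0,"rz":-0.005,"dx":-0.02,"dy":0.03,"dz":0,"jaw":0},
    {"rx":0,"ry":0,"rz":-0.005,"dx":-0.02,"dy":0.03,"dz":0,"jaw":0},
    {"rx":0,"ry":0,"rz":-0.005,"dx":-0.02,"dy":0.03,"dz":0,"jaw":0},
    {"rx":0,"ry":0,"rz":-0.005,"dx":-0.02,"dy":0.03,"dz":0,"jaw":0},
  ],
)

```text
time_s: 10.92
eef_pos: [0.4895, 0.1206, 0.1375]
tcp_rot: [0.783, -0.622, 0.0, 0.0]
wrist_force: [3.3, -2.2, 0.6]
grip_width: 0.005
```

```bash
python3 st.py
```

```text
10.9167 [0.4895 0.1206 0.1375] yaw -1.3429908220986533 f [ 3.3017 -2.2278  0.5863] Mz about axis 0.26229305366802425 r,ang 0.07250118989885038 -2.5959694760198264 tq [-0.3697 -0.5545 -0.0559] dq 0.0029316526234874096 0.00484365598805473
```

Emit:
jog_arm(
  motion=[
    {"rx":0,"ry":0,"rz":-0.002,"dx":-0.01,"dy":0.01,"dz":0,"jaw":0},
    {"rx":0,"ry":0,"rz":-0.003,"dx":-0.01,"dy":0.02,"dz":0,"jaw":0},
    {"rx":0,"ry":0,"rz":-0.005,"dx":-0.02,"dy":0.03,"dz":0,"jaw":0},
    {"rx":0,"ry":0,"rz":-0.005,"dx":-0.02,"dy":0.03,"dz":0,"jaw":0},
    {"rx":0,"ry":0,"rz":-0.005,"dx":-0.02,"dy":0.03,"dz":0,"jaw":0},
    {"rx":0,"ry":0,"rz":-0.005,"dx":-0.02,"dy":0.03,"dz":0,"jaw":0},
    {"rx":0,"ry":0,"rz":-0.005,"dx":-0.02,"dy":0.03,"dz":0,"jaw":0},
    {"rx":0,"ry":0,"rz":-0.005,"dx":-0.02,"dy":0.03,"dz":0,"jaw":0},
  ],
)

```text
time_s: 11.58
eef_pos: [0.4893, 0.1209, 0.1375]
tcp_rot: [0.781, -0.624, -0.0, -0.0]
wrist_force: [2.8, -2.4, -0.2]
grip_width: 0.004
```

```bash
python3 st.py
```

```text
11.5833 [0.4893 0.1209 0.1375] yaw -1.34800247479538 f [ 2.8378 -2.391  -0.1778] Mz about axis 0.2545239744757384 r,ang 0.072503822782449 -2.6010357780301603 tq [-0.3182 -0.5602 -0.0329] dq 0.001828324106793589 0.004130479604913094
```

Emit:
jog_arm(
  motion=[
    {"rx":0,"ry":0,"rz":-0.002,"dx":-0.01,"dy":0.01,"dz":0,"jaw":0},
    {"rx":0,"ry":0,"rz":-0.003,"dx":-0.01,"dy":0.02,"dz":0,"jaw":0},
    {"rx":0,"ry":0,"rz":-0.005,"dx":-0.02,"dy":0.03,"dz":0,"jaw":0},
    {"rx":0,"ry":0,"rz":-0.005,"dx":-0.02,"dy":0.03,"dz":0,"jaw":0},
    {"rx":0,"ry":0,"rz":-0.005,"dx":-0.02,"dy":0.03,"dz":0,"jaw":0},
    {"rx":0,"ry":0,"rz":-0.005,"dx":-0.02,"dy":0.03,"dz":0,"jaw":0},
    {"rx":0,"ry":0,"rz":-0.005,"dx":-0.02,"dy":0.03,"dz":0,"jaw":0},
    {"rx":0,"ry":0,"rz":-0.005,"dx":-0.02,"dy":0.03,"dz":0,"jaw":0},
  ],
)

```text
time_s: 12.25
eef_pos: [0.4891, 0.1212, 0.1375]
tcp_rot: [0.78, -0.626, -0.0, -0.0]
wrist_force: [4.1, -3.1, -0.2]
grip_width: 0.005
```

```bash
python3 st.py
```

```text
12.25 [0.4891 0.1212 0.1375] yaw -1.3529758650236474 f [ 4.1491 -3.1145 -0.2408] Mz about axis 0.3477975560180576 r,ang 0.07251795939038293 -2.605911495382433 tq [-0.3331 -0.6172 -0.019 ] dq 0.0014284092524795699 0.005449038533867467
```

Emit:
jog_arm(
  motion=[
    {"rx":0,"ry":0,"rz":-0.001,"dx":0,"dy":0.01,"dz":0,"jaw":0},
    {"rx":0,"ry":0,"rz":-0.003,"dx":-0.01,"dy":0.02,"dz":0,"jaw":0},
    {"rx":0,"ry":0,"rz":-0.003,"dx":-0.01,"dy":0.02,"dz":0,"jaw":0},
    {"rx":0,"ry":0,"rz":-0.003,"dx":-0.01,"dy":0.02,"dz":0,"jaw":0},
    {"rx":0,"ry":0,"rz":-0.003,"dx":-0.01,"dy":0.02,"dz":0,"jaw":0},
    {"rx":0,"ry":0,"rz":-0.003,"dx":-0.01,"dy":0.02,"dz":0,"jaw":0},
    {"rx":0,"ry":0,"rz":-0.003,"dx":-0.01,"dy":0.02,"dz":0,"jaw":0},
    {"rx":0,"ry":0,"rz":-0.003,"dx":-0.01,"dy":0.02,"dz":0,"jaw":0},
  ],
)

```text
time_s: 12.92
eef_pos: [0.4891, 0.1214, 0.1376]
tcp_rot: [0.779, -0.627, 0.0, -0.0]
wrist_force: [3.6, -2.3, 0.6]
grip_width: 0.006
```

```bash
python3 st.py
```

```text
12.9167 [0.4891 0.1214 0.1376] yaw -1.3559892074744166 f [ 3.6166 -2.2515  0.6177] Mz about axis 0.27382050095691435 r,ang 0.07250351301415214 -2.6086659731396264 tq [-0.4195 -0.5538  0.0022] dq 0.002033609091900713 0.0059408030406628174
```

Still on the plateau; continue with 0.004 steps.

Emit:
jog_arm(
  motion=[
    {"rx":0,"ry":0,"rz":-0.002,"dx":-0.01,"dy":0.01,"dz":0,"jaw":0},
    {"rx":0,"ry":0,"rz":-0.004,"dx":-0.02,"dy":0.02,"dz":0,"jaw":0},
    {"rx":0,"ry":0,"rz":-0.004,"dx":-0.02,"dy":0.02,"dz":0,"jaw":0},
    {"rx":0,"ry":0,"rz":-0.004,"dx":-0.02,"dy":0.02,"dz":0,"jaw":0},
    {"rx":0,"ry":0,"rz":-0.004,"dx":-0.02,"dy":0.02,"dz":0,"jaw":0},
    {"rx":0,"ry":0,"rz":-0.004,"dx":-0.02,"dy":0.02,"dz":0,"jaw":0},
    {"rx":0,"ry":0,"rz":-0.004,"dx":-0.02,"dy":0.02,"dz":0,"jaw":0},
    {"rx":0,"ry":0,"rz":-0.004,"dx":-0.02,"dy":0.02,"dz":0,"jaw":0},
  ],
)

```text
time_s: 13.58
eef_pos: [0.4889, 0.1215, 0.1376]
tcp_rot: [0.778, -0.629, 0.0, -0.0]
wrist_force: [4.3, -3.7, -0.8]
grip_width: -0.002
```

```bash
python3 st.py
```

```text
13.5833 [0.4889 0.1215 0.1376] yaw -1.360142700784906 f [ 4.2636 -3.7435 -0.7768] Mz about axis 0.3905816113873296 r,ang 0.07252332397909042 -2.6114206412885745 tq [-0.409  -0.682  -0.0523] dq 0.0017176206699541412 -0.001671995270979865
```

Emit:
jog_arm(
  motion=[
    {"rx":0,"ry":0,"rz":-0.001,"dx":0,"dy":0.01,"dz":0,"jaw":0},
    {"rx":0,"ry":0,"rz":-0.003,"dx":-0.01,"dy":0.02,"dz":0,"jaw":0},
    {"rx":0,"ry":0,"rz":-0.003,"dx":-0.01,"dy":0.02,"dz":0,"jaw":0},
    {"rx":0,"ry":0,"rz":-0.003,"dx":-0.01,"dy":0.02,"dz":0,"jaw":0},
    {"rx":0,"ry":0,"rz":-0.003,"dx":-0.01,"dy":0.02,"dz":0,"jaw":0},
    {"rx":0,"ry":0,"rz":-0.003,"dx":-0.01,"dy":0.02,"dz":0,"jaw":0},
    {"rx":0,"ry":0,"rz":-0.003,"dx":-0.01,"dy":0.02,"dz":0,"jaw":0},
    {"rx":0,"ry":0,"rz":-0.003,"dx":-0.01,"dy":0.02,"dz":0,"jaw":0},
  ],
)

```text
time_s: 14.25
eef_pos: [0.4889, 0.1216, 0.1376]
tcp_rot: [0.777, -0.63, 0.0, -0.0]
wrist_force: [4.9, -2.9, -0.0]
grip_width: 0.004
```

```bash
python3 st.py
```

```text
14.25 [0.4889 0.1216 0.1376] yaw -1.3631708902134894 f [ 4.9493 -2.9048 -0.015 ] Mz about axis 0.3628706284679073 r,ang 0.07251008561197918 -2.6129723958587254 tq [-0.5063 -0.6362 -0.0254] dq 0.00196518766258537 0.0036997016110219085
```

Emit:
jog_arm(
  motion=[
    {"rx":0,"ry":0,"rz":-0.001,"dx":0,"dy":0.01,"dz":0,"jaw":0},
    {"rx":0,"ry":0,"rz":-0.002,"dx":-0.01,"dy":0.02,"dz":0,"jaw":0},
    {"rx":0,"ry":0,"rz":-0.002,"dx":-0.01,"dy":0.02,"dz":0,"jaw":0},
    {"rx":0,"ry":0,"rz":-0.002,"dx":-0.01,"dy":0.02,"dz":0,"jaw":0},
    {"rx":0,"ry":0,"rz":-0.002,"dx":-0.01,"dy":0.02,"dz":0,"jaw":0},
    {"rx":0,"ry":0,"rz":-0.002,"dx":-0.01,"dy":0.02,"dz":0,"jaw":0},
    {"rx":0,"ry":0,"rz":-0.002,"dx":-0.01,"dy":0.02,"dz":0,"jaw":0},
    {"rx":0,"ry":0,"rz":-0.002,"dx":-0.01,"dy":0.02,"dz":0,"jaw":0},
  ],
)

```text
time_s: 14.92
eef_pos: [0.4888, 0.1217, 0.1376]
tcp_rot: [0.776, -0.631, 0.0, 0.0]
wrist_force: [4.9, -3.5, 0.2]
grip_width: 0.002
```

```bash
python3 st.py
```

```text
14.9167 [0.4888 0.1217 0.1376] yaw -1.36513460253453 f [ 4.9487 -3.5102  0.1613] Mz about axis 0.40045891451019455 r,ang 0.0725158197663908 -2.6147693578252027 tq [-0.5056 -0.7449  0.053 ] dq 0.001300273745762903 0.0015916809059370856
```

Emit:
jog_arm(
  motion=[
    {"rx":0,"ry":0,"rz":-0.001,"dx":0,"dy":0.01,"dz":0,"jaw":0},
    {"rx":0,"ry":0,"rz":-0.002,"dx":-0.01,"dy":0.02,"dz":0,"jaw":0},
    {"rx":0,"ry":0,"rz":-0.002,"dx":-0.01,"dy":0.02,"dz":0,"jaw":0},
    {"rx":0,"ry":0,"rz":-0.002,"dx":-0.01,"dy":0.02,"dz":0,"jaw":0},
    {"rx":0,"ry":0,"rz":-0.002,"dx":-0.01,"dy":0.02,"dz":0,"jaw":0},
    {"rx":0,"ry":0,"rz":-0.002,"dx":-0.01,"dy":0.02,"dz":0,"jaw":0},
    {"rx":0,"ry":0,"rz":-0.002,"dx":-0.01,"dy":0.02,"dz":0,"jaw":0},
    {"rx":0,"ry":0,"rz":-0.002,"dx":-0.01,"dy":0.02,"dz":0,"jaw":0},
  ],
)

```text
time_s: 15.58
eef_pos: [0.4888, 0.1219, 0.1376]
tcp_rot: [0.775, -0.632, 0.0, 0.0]
wrist_force: [4.4, -3.3, -0.7]
grip_width: 0.01
```

```bash
python3 st.py
```

```text
15.5833 [0.4888 0.1219 0.1376] yaw -1.367140569963936 f [ 4.3818 -3.3295 -0.7281] Mz about axis 0.3680431753503944 r,ang 0.07248692345376574 -2.6165859263466493 tq [-0.5475 -0.7359  0.0166] dq 0.0016325734269632274 0.009804287606133163
```

Emit:
jog_arm(
  motion=[
    {"rx":0,"ry":0,"rz":-0.001,"dx":0,"dy":0.01,"dz":0,"jaw":0},
    {"rx":0,"ry":0,"rz":-0.003,"dx":-0.01,"dy":0.02,"dz":0,"jaw":0},
    {"rx":0,"ry":0,"rz":-0.003,"dx":-0.01,"dy":0.02,"dz":0,"jaw":0},
    {"rx":0,"ry":0,"rz":-0.003,"dx":-0.01,"dy":0.02,"dz":0,"jaw":0},
    {"rx":0,"ry":0,"rz":-0.003,"dx":-0.01,"dy":0.02,"dz":0,"jaw":0},
    {"rx":0,"ry":0,"rz":-0.003,"dx":-0.01,"dy":0.02,"dz":0,"jaw":0},
    {"rx":0,"ry":0,"rz":-0.003,"dx":-0.01,"dy":0.02,"dz":0,"jaw":0},
    {"rx":0,"ry":0,"rz":-0.003,"dx":-0.01,"dy":0.02,"dz":0,"jaw":0},
  ],
)

```text
time_s: 16.25
eef_pos: [0.4887, 0.122, 0.1376]
tcp_rot: [0.774, -0.633, 0.0, 0.0]
wrist_force: [5.4, -3.7, -1.2]
grip_width: 0.005
```

```bash
python3 st.py
```

```text
16.25 [0.4887 0.122  0.1376] yaw -1.3701109106079314 f [ 5.3958 -3.6578 -1.1588] Mz about axis 0.42532234120324586 r,ang 0.07251728374367196 -2.618189443378138 tq [-0.6087 -0.7205  0.0615] dq 0.0019545843577459068 0.005361888831118279
```

Emit:
jog_arm(
  motion=[
    {"rx":0,"ry":0,"rz":-0.002,"dx":-0.01,"dy":0.01,"dz":0,"jaw":0},
    {"rx":0,"ry":0,"rz":-0.004,"dx":-0.02,"dy":0.02,"dz":0,"jaw":0},
    {"rx":0,"ry":0,"rz":-0.004,"dx":-0.02,"dy":0.02,"dz":0,"jaw":0},
    {"rx":0,"ry":0,"rz":-0.004,"dx":-0.02,"dy":0.02,"dz":0,"jaw":0},
    {"rx":0,"ry":0,"rz":-0.004,"dx":-0.02,"dy":0.02,"dz":0,"jaw":0},
    {"rx":0,"ry":0,"rz":-0.004,"dx":-0.02,"dy":0.02,"dz":0,"jaw":0},
    {"rx":0,"ry":0,"rz":-0.004,"dx":-0.02,"dy":0.02,"dz":0,"jaw":0},
    {"rx":0,"ry":0,"rz":-0.004,"dx":-0.02,"dy":0.02,"dz":0,"jaw":0},
  ],
)

```text
time_s: 16.92
eef_pos: [0.4886, 0.1221, 0.1377]
tcp_rot: [0.773, -0.634, 0.001, 0.0]
wrist_force: [4.7, -4.8, 0.3]
grip_width: 0.004
```

```bash
python3 st.py
python3 - <<'E'
from h import *
t=grab('side','side3');t=cv2.imread('pics/side3.png');cv2.imwrite('pics/z7.png',cv2.resize(t[180:390,220:420],None,fx=2.8,fy=2.8,interpolation=cv2.INTER_CUBIC))
s=telemetry.sense();print(s['wrist_force'],s['torque'],s['eef_pos'])
E
```

```text
16.9167 [0.4886 0.1221 0.1377] yaw -1.3741722383412756 f [ 4.7177 -4.8201  0.3385] Mz about axis 0.47368996811649955 r,ang 0.07254211393383199 -2.619979058695145 tq [-0.737  -0.8067  0.0437] dq 0.004636889980374252 0.00384659525305571
[ 4.45423291 -4.34133453  0.05505471] [-7.54294528e-01 -8.94595982e-01  4.47373849e-04] [0.48860726 0.12206014 0.13765322]
```

View pics/z7.png

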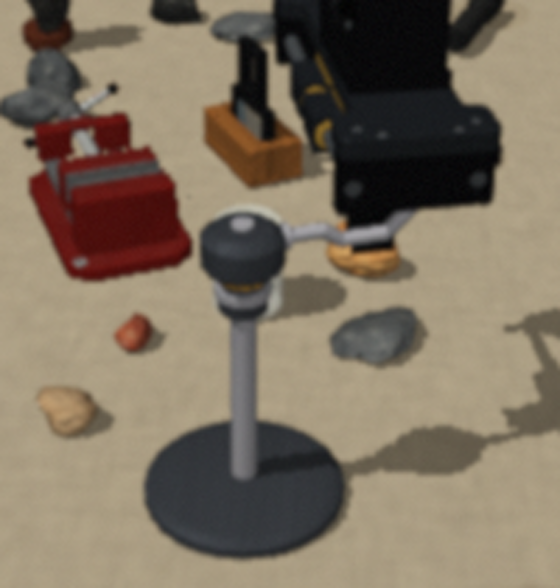

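Emit:
jog_arm(
  motion=[
    {"rx":0,"ry":0,"rz":0,"dx":0.2,"dy":-0.8,"dz":0,"jaw":0},
    {"rx":0,"ry":0,"rz":0,"dx":0.5,"dy":-2.2,"dz":0,"jaw":0},
    {"rx":0,"ry":0,"rz":0,"dx":0.8,"dy":-4,"dz":1.5,"jaw":0},
    {"rx":0,"ry":0,"rz":0.05,"dx":1.2,"dy":-6,"dz":4,"jaw":0},
    {"rx":0,"ry":0,"rz":0.1,"dx":1.8,"dy":-9,"dz":6,"jaw":0},
    {"rx":0,"ry":0,"rz":0.15,"dx":2.5,"dy":-12.5,"dz":7,"jaw":6},
    {"rx":0,"ry":0,"rz":0.2,"dx":3.2,"dy":-16,"dz":7,"jaw":6},
    {"rx":0,"ry":0,"rz":0.25,"dx":4,"dy":-19.5,"dz":7,"jaw":6},
  ],
)

```text
time_s: 17.63
eef_pos: [0.5279, -0.0734, 0.2083]
tcp_rot: [0.847, -0.532, -0.0, -0.001]
wrist_force: [1.1, 0.6, 1.3]
grip_width: 0.148
```

Emit:
jog_arm(
  motion=[
    {"rx":0,"ry":0,"rz":0.02,"dx":0.8,"dy":-3.5,"dz":0,"jaw":6},
    {"rx":0,"ry":0,"rz":0.04,"dx":1.6,"dy":-7,"dz":0,"jaw":6},
    {"rx":0,"ry":0,"rz":0.053,"dx":2.4,"dy":-10,"dz":0,"jaw":6},
    {"rx":0,"ry":0,"rz":0.053,"dx":3,"dy":-13,"dz":0,"jaw":6},
    {"rx":0,"ry":0,"rz":0.053,"dx":3.6,"dy":-15.3,"dz":0,"jaw":6},
    {"rx":0,"ry":0,"rz":0.053,"dx":3.6,"dy":-15.3,"dz":0,"jaw":6},
    {"rx":0,"ry":0,"rz":0.053,"dx":3.6,"dy":-15.3,"dz":0,"jaw":6},
    {"rx":0,"ry":0,"rz":0.053,"dx":3.6,"dy":-15.3,"dz":0,"jaw":6},
  ],
)

```text
time_s: 18.3
eef_pos: [0.5634, -0.2244, 0.2067]
tcp_rot: [0.86, -0.51, -0.001, -0.0]
wrist_force: [0.2, 0.9, -0.2]
grip_width: 0.672
```

```bash
python3 - <<'E'
from h import *
grab('side','side4');t=cv2.imread('pics/side4.png');cv2.imwrite('pics/z8.png',cv2.resize(t[170:310,220:420],None,fx=4,fy=4,interpolation=cv2.INTER_CUBIC))
grab('top','top4');t=cv2.imread('pics/top4.png');cv2.imwrite('pics/z9.png',cv2.resize(t[180:320,180:380],None,fx=4,fy=4,interpolation=cv2.INTER_CUBIC))
E
python3 st.py
```

```text
18.4 [ 0.5638 -0.224   0.2072] yaw -1.0698226730879432 f [-0.9377 -0.74    0.3328] Mz about axis -0.3674553035736536 r,ang 0.38235363544036616 -1.5386098698902466 tq [ 0.0076 -0.0331 -0.0584] dq 0.0072463627620517595 0.6846539788908245
```

View pics/z8.png

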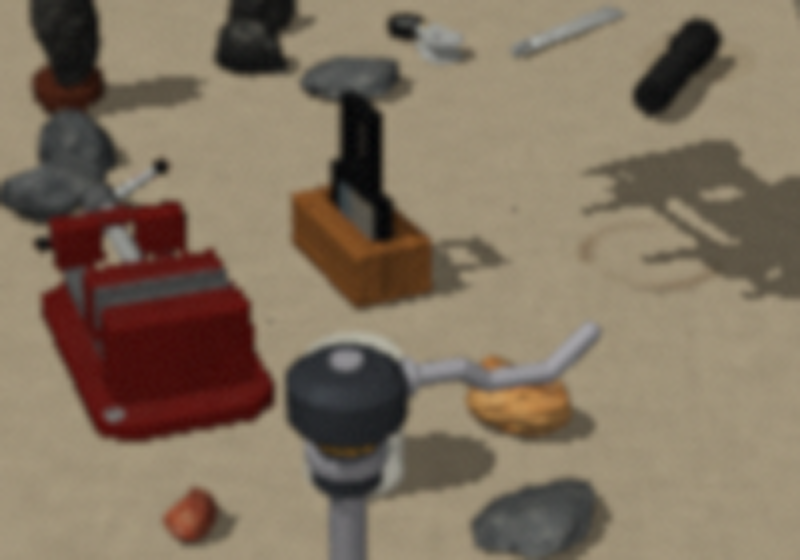

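View pics/z9.png

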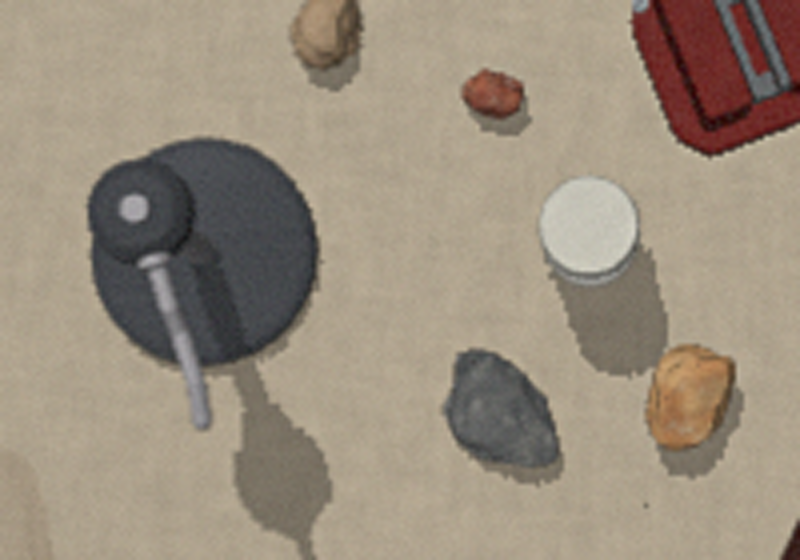

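Run:
```python
from h import *
np.set_printoptions(precision=4,suppress=True)
t=load('top4');s=load('side4');A=np.array([.5515,.1582])
a=lambda x,y:(180+(x+.5)/4-.5,180+(y+.5)/4-.5)
b=lambda x,y:(220+(x+.5)/4-.5,170+(y+.5)/4-.5)
p=onz(t,*a(201,422),.168);q=p[:2]-A;print('top tip',p,np.hypot(*q),np.arctan2(q[1],q[0]))
p=onz(s,*b(592,333),.168);q=p[:2]-A;print('side tip',p,np.hypot(*q),np.arctan2(q[1],q[0]))
p,e=tri(t,a(201,422),s,b(592,333));q=p[:2]-A;print('tri',p,e,np.hypot(*q),np.arctan2(q[1],q[0]))
for u in((155,262,.163),(185,350,.156),(196,400,.163)):
    p=onz(t,*a(*u[:2]),u[2]);q=p[:2]-A;print(p,np.hypot(*q),np.arctan2(q[1],q[0]))
# predicted magnifier top corners (yaw -1.071 for y axis), center .565 -.2253
c=np.array([.565,-.2253]);y=np.array([np.cos(-1.071),np.sin(-1.071)]);x=np.array([-y[1],y[0]])
for i in(-1,1):
  for k in(-1,1):
    for z,h in((.098,.018),(.054,.030)):
      P=np.r_[c+i*h*y+k*.005*x,z];u=proj(s,P);print(i,k,z,'z8 px',(u-[220,170])*4)
```

```text
top tip [0.4643 0.129  0.168 ] 0.09193643306913261 -2.818732379785193
side tip [0.4668 0.1352 0.168 ] 0.0878020717728826 -2.87640601426686
tri [0.4654 0.1295 0.1647] 0.0019591793912459936 0.09075401670623919 -2.82021884754511
[0.5299 0.1508 0.163 ] 0.02284807692403444 -2.8107979046444242
[0.4942 0.1386 0.156 ] 0.06052416158583586 -2.8112992774153454
[0.4734 0.1322 0.163 ] 0.08229778791076653 -2.820157135022836
-1 -1 0.098 z8 px [387.732  109.3132]
-1 -1 0.054 z8 px [397.7789 195.9936]
-1 1 0.098 z8 px [370.1263 112.8116]
-1 1 0.054 z8 px [380.3793 199.7704]
1 -1 0.098 z8 px [357.0673  84.0329]
1 -1 0.054 z8 px [347.5529 151.4736]
1 1 0.098 z8 px [339.7849  87.3567]
1 1 0.054 z8 px [330.6729 154.947 ]
```

Emit:
jog_arm(
  motion=[
    {"rx":0,"ry":0,"rz":0,"dx":0,"dy":0,"dz":-2.5,"jaw":6},
    {"rx":0,"ry":0,"rz":0,"dx":0,"dy":0,"dz":-5.5,"jaw":6},
    {"rx":0,"ry":0,"rz":0,"dx":0,"dy":0,"dz":-8.5,"jaw":6},
    {"rx":0,"ry":0,"rz":0,"dx":0,"dy":0,"dz":-10.5,"jaw":6},
    {"rx":0,"ry":0,"rz":0,"dx":0,"dy":0,"dz":-12,"jaw":6},
    {"rx":0,"ry":0,"rz":0,"dx":0,"dy":0,"dz":-13.2,"jaw":6},
    {"rx":0,"ry":0,"rz":0,"dx":0,"dy":0,"dz":-14,"jaw":6},
    {"rx":0,"ry":0,"rz":0,"dx":0,"dy":0,"dz":-14.4,"jaw":6},
  ],
)

```text
time_s: 19.07
eef_pos: [0.5639, -0.2245, 0.0627]
tcp_rot: [0.86, -0.51, -0.001, -0.0]
wrist_force: [-0.3, 0.1, 0.4]
grip_width: 0.691
```

```bash
python3 - <<'E'
from h import *
grab('side','side5');t=cv2.imread('pics/side5.png');cv2.imwrite('pics/z10.png',cv2.resize(t[130:270,220:420],None,fx=4,fy=4,interpolation=cv2.INTER_CUBIC))
E
python3 st.py
```

```text
19.1167 [ 0.5639 -0.2247  0.0626] yaw -1.0702879625632127 f [-0.4873 -0.2507 -0.1725] Mz about axis -0.18968180961989953 r,ang 0.38307425147151575 -1.5385145804253593 tq [ 0.0197 -0.0487 -0.0186] dq 0.024139294281211556 0.6861666435005311
```

View pics/z10.png

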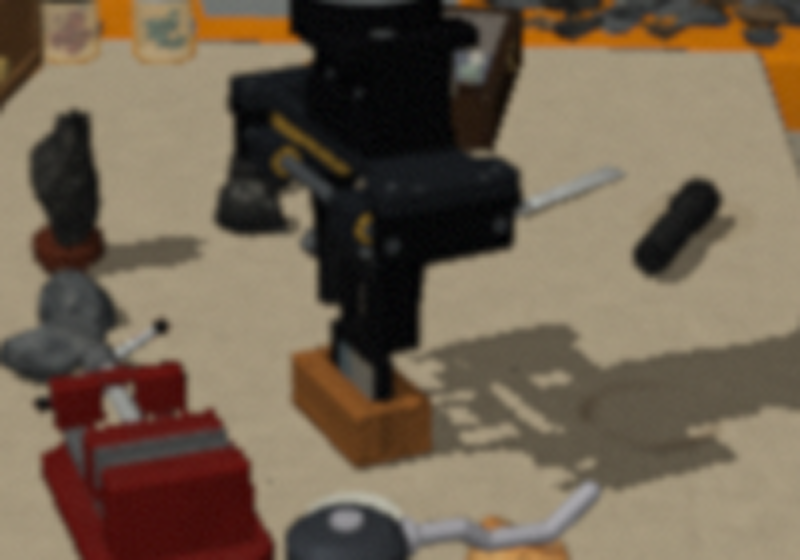

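Fingers straddle the loop handle, above the lens frame. Close.

Emit:
jog_arm(
  motion=[
    {"rx":0,"ry":0,"rz":0,"dx":0,"dy":0,"dz":0,"jaw":4},
    {"rx":0,"ry":0,"rz":0,"dx":0,"dy":0,"dz":0,"jaw":3},
    {"rx":0,"ry":0,"rz":0,"dx":0,"dy":0,"dz":0,"jaw":2.5},
    {"rx":0,"ry":0,"rz":0,"dx":0,"dy":0,"dz":0,"jaw":2},
    {"rx":0,"ry":0,"rz":0,"dx":0,"dy":0,"dz":0,"jaw":2},
    {"rx":0,"ry":0,"rz":0,"dx":0,"dy":0,"dz":0,"jaw":2},
    {"rx":0,"ry":0,"rz":0,"dx":0,"dy":0,"dz":0,"jaw":2},
    {"rx":0,"ry":0,"rz":0,"dx":0,"dy":0,"dz":0,"jaw":2},
  ],
)

```text
time_s: 19.78
eef_pos: [0.5649, -0.226, 0.0644]
tcp_rot: [0.86, -0.51, 0.001, 0.0]
wrist_force: [1.1, -0.9, 3.6]
grip_width: 0.41
```

```bash
python3 st.py
```

```text
19.7833 [ 0.5649 -0.226   0.0644] yaw -1.071115492340588 f [ 1.0789 -0.8712  3.5951] Mz about axis 0.4028357671374853 r,ang 0.3843935175937336 -1.5359957019385897 tq [-0.1377 -0.1049  0.0455] dq 0.0027341493360389687 0.40990548218827083
```

Emit:
jog_arm(
  motion=[
    {"rx":0,"ry":0,"rz":0,"dx":0,"dy":0,"dz":0.6,"jaw":2},
    {"rx":0,"ry":0,"rz":0,"dx":0,"dy":0,"dz":1.5,"jaw":2},
    {"rx":0,"ry":0,"rz":0,"dx":0,"dy":0,"dz":2.8,"jaw":2},
    {"rx":0,"ry":0,"rz":0,"dx":0,"dy":0,"dz":4.5,"jaw":2},
    {"rx":0,"ry":0,"rz":0,"dx":0,"dy":0,"dz":6.5,"jaw":2},
    {"rx":0,"ry":0,"rz":0,"dx":0,"dy":0,"dz":8.5,"jaw":2},
    {"rx":0,"ry":0,"rz":0,"dx":0,"dy":0,"dz":10.2,"jaw":2},
    {"rx":0,"ry":0,"rz":0,"dx":0,"dy":0,"dz":11,"jaw":2},
  ],
)

```text
time_s: 20.45
eef_pos: [0.5652, -0.2255, 0.1775]
tcp_rot: [0.86, -0.51, 0.002, -0.0]
wrist_force: [0.5, -1.1, -1.1]
grip_width: 0.413
```

```bash
python3 - <<'E'
from h import *
grab('side','side6');t=cv2.imread('pics/side6.png');cv2.imwrite('pics/z11.png',cv2.resize(t[100:270,220:420],None,fx=3.5,fy=3.5,interpolation=cv2.INTER_CUBIC))
E
python3 st.py
```

```text
20.5 [ 0.5657 -0.2258  0.1782] yaw -1.0707605865541492 f [ 0.2107 -0.7581  0.5453] Mz about axis 0.07013159194984234 r,ang 0.38427261027789433 -1.5337205950374004 tq [-0.0245 -0.0981 -0.0018] dq 0.05431896483669674 0.4145245391044744
```

View pics/z11.png

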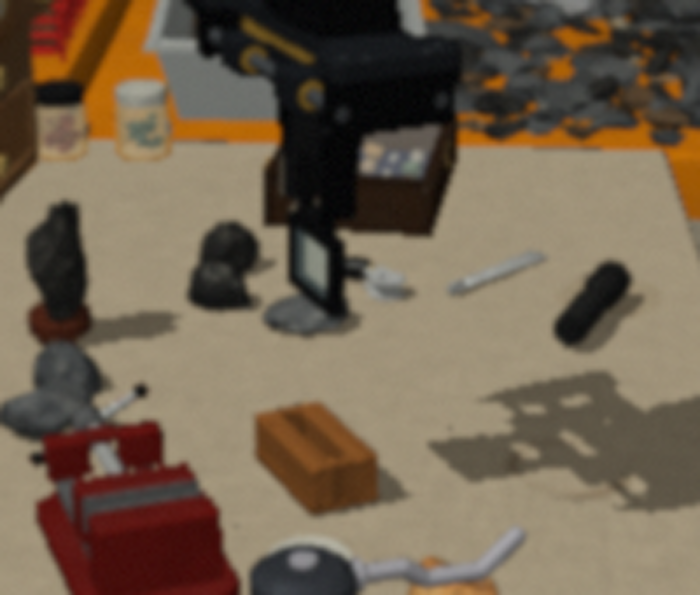

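Run:
```python
from h import *
s=load('side6')
c=np.array([.565,-.2255]);y=np.array([np.cos(-1.071),np.sin(-1.071)]);x=np.array([-y[1],y[0]])
for i in(-1,1):
  for k in(-1,1):
    for z in(.1225,.1685):
      P=np.r_[c+i*.03*y+k*.005*x,z];u=proj(s,P);print(i,k,z,'z11 px',(u-[220,100])*3.5)
```

```text
-1 -1 0.1225 z11 px [348.78287953 309.06324074]
-1 -1 0.1685 z11 px [349.28826079 233.53327295]
-1 1 0.1225 z11 px [333.12635855 312.06384344]
-1 1 0.1685 z11 px [333.32747846 236.30639322]
1 -1 0.1225 z11 px [303.6107119  273.43317119]
1 -1 0.1685 z11 px [303.25430294 200.38612113]
1 1 0.1225 z11 px [288.43520191 276.18585436]
1 1 0.1685 z11 px [287.79356469 202.92568193]
```

Emit:
jog_arm(
  motion=[
    {"rx":0,"ry":0,"rz":-0.01,"dx":-0.3,"dy":0.8,"dz":0,"jaw":2},
    {"rx":0,"ry":0,"rz":-0.02,"dx":-0.9,"dy":2.4,"dz":0,"jaw":2},
    {"rx":0,"ry":0,"rz":-0.04,"dx":-1.8,"dy":4.8,"dz":0,"jaw":2},
    {"rx":0,"ry":0,"rz":-0.06,"dx":-2.8,"dy":7.6,"dz":0,"jaw":2},
    {"rx":0,"ry":0,"rz":-0.08,"dx":-3.9,"dy":10.5,"dz":0,"jaw":2},
    {"rx":0,"ry":0,"rz":-0.1,"dx":-5,"dy":13.5,"dz":0,"jaw":2},
    {"rx":0,"ry":0,"rz":-0.12,"dx":-6.1,"dy":16.5,"dz":0,"jaw":2},
    {"rx":0,"ry":0,"rz":-0.14,"dx":-7.2,"dy":19.5,"dz":0,"jaw":2},
  ],
)

```text
time_s: 21.17
eef_pos: [0.4898, -0.0283, 0.1717]
tcp_rot: [0.822, -0.57, -0.002, 0.0]
wrist_force: [0.6, 0.2, -1.3]
grip_width: 0.412
```

Emit:
jog_arm(
  motion=[
    {"rx":0,"ry":0,"rz":-0.01,"dx":-1.1,"dy":3,"dz":0,"jaw":2},
    {"rx":0,"ry":0,"rz":-0.02,"dx":-2.2,"dy":6,"dz":0,"jaw":2},
    {"rx":0,"ry":0,"rz":-0.034,"dx":-3.2,"dy":8.8,"dz":0,"jaw":2},
    {"rx":0,"ry":0,"rz":-0.034,"dx":-4.1,"dy":11.2,"dz":0,"jaw":2},
    {"rx":0,"ry":0,"rz":-0.034,"dx":-4.8,"dy":13,"dz":0,"jaw":2},
    {"rx":0,"ry":0,"rz":-0.034,"dx":-5.3,"dy":14.3,"dz":0,"jaw":2},
    {"rx":0,"ry":0,"rz":-0.034,"dx":-5.5,"dy":15,"dz":0,"jaw":2},
    {"rx":0,"ry":0,"rz":-0.034,"dx":-5.5,"dy":15,"dz":0,"jaw":2},
  ],
)

```text
time_s: 21.83
eef_pos: [0.4356, 0.1209, 0.1723]
tcp_rot: [0.813, -0.582, -0.001, 0.001]
wrist_force: [0.8, -0.3, -1.7]
grip_width: 0.41
```

```bash
python3 - <<'E'
from h import *
grab('side','side7');t=cv2.imread('pics/side7.png');cv2.imwrite('pics/z12.png',cv2.resize(t[150:310,250:450],None,fx=3.5,fy=3.5,interpolation=cv2.INTER_CUBIC))
E
python3 st.py
```

```text
21.8833 [0.4362 0.12   0.1726] yaw -1.2436655057459567 f [ 0.6049 -0.1145 -0.7661] Mz about axis 0.036333580559990857 r,ang 0.12143974945101087 -2.821214334301371 tq [-0.0321 -0.0393  0.0578] dq 0.029403482014818558 0.41218331682059284
```

View pics/z12.png

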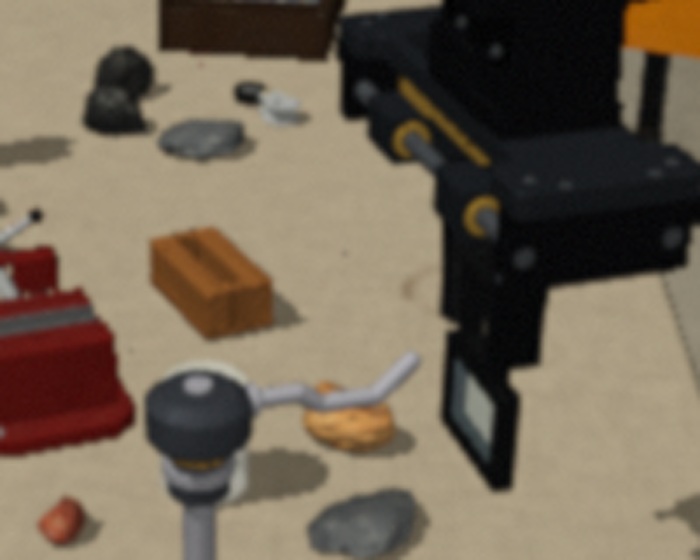

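Run:
```python
from h import *
s=load('side7');np.set_printoptions(precision=1,suppress=True)
c=np.array([.4362,.12]);y=np.array([np.cos(-1.2437),np.sin(-1.2437)]);x=np.array([-y[1],y[0]])
for i in(-1,1):
  for k in(-1,1):
    for z in(.117,.163):
      P=np.r_[c+i*.03*y+k*.005*x,z];u=proj(s,P);print(i,k,z,'z12 px',(u-[250,150])*3.5)
A=np.array([.5515,.1582]);r=np.array([np.cos(-2.816),np.sin(-2.816)])
for rr,z in((.091,.166),(.076,.152),(.052,.152),(.042,.159)): print('hook',rr,(proj(s,np.r_[A+rr*r,z])-[250,150])*3.5)
print('head top',(proj(s,[*A,.175])-[250,150])*3.5)
```

```text
-1 -1 0.117 z12 px [515.7 483.3]
-1 -1 0.163 z12 px [523.9 387.5]
-1 1 0.117 z12 px [493.4 487. ]
-1 1 0.163 z12 px [501.1 391.1]
1 -1 0.117 z12 px [460.2 410.9]
1 -1 0.163 z12 px [466.5 319.1]
1 1 0.117 z12 px [439.1 414.3]
1 1 0.163 z12 px [444.8 322.3]
hook 0.091 [414.4 357. ]
hook 0.076 [378.8 391.6]
hook 0.052 [323.7 400. ]
hook 0.042 [300.8 388.7]
head top [200.8 369. ]
```

Emit:
jog_arm(
  motion=[
    {"rx":0,"ry":0,"rz":0,"dx":0,"dy":0,"dz":-0.6,"jaw":2},
    {"rx":0,"ry":0,"rz":0,"dx":0,"dy":0,"dz":-1.4,"jaw":2},
    {"rx":0,"ry":0,"rz":0,"dx":0,"dy":0,"dz":-2.1,"jaw":2},
    {"rx":0,"ry":0,"rz":0,"dx":0.2,"dy":0.1,"dz":-2.3,"jaw":2},
    {"rx":0,"ry":0,"rz":0,"dx":0.6,"dy":0.2,"dz":-2.3,"jaw":2},
    {"rx":0,"ry":0,"rz":0,"dx":1,"dy":0.33,"dz":-2.3,"jaw":2},
    {"rx":0,"ry":0,"rz":0,"dx":1.3,"dy":0.43,"dz":-2.3,"jaw":2},
    {"rx":0,"ry":0,"rz":0,"dx":1.3,"dy":0.43,"dz":-2.3,"jaw":2},
  ],
)

```text
time_s: 22.55
eef_pos: [0.4514, 0.124, 0.151]
tcp_rot: [0.812, -0.583, 0.0, -0.0]
wrist_force: [0.1, 0.7, -2.2]
grip_width: 0.407
```

```bash
python3 - <<'E'
from h import *
grab('side','side8');t=cv2.imread('pics/side8.png');cv2.imwrite('pics/z13.png',cv2.resize(t[200:310,300:420],None,fx=5.4,fy=5.4,interpolation=cv2.INTER_CUBIC))
t=grab('top','top8');t=cv2.imread('pics/top8.png');cv2.imwrite('pics/z14.png',cv2.resize(t[180:320,180:380],None,fx=4,fy=4,interpolation=cv2.INTER_CUBIC))
E
python3 st.py
```

```text
22.65 [0.4506 0.1239 0.1508] yaw -1.244970926963281 f [ 0.1672 -0.248  -2.5843] Mz about axis 0.03075134099408556 r,ang 0.10656173518856812 -2.8139721214972333 tq [ 0.0186  0.0311 -0.0239] dq 0.01121215603970575 0.4049411437922833
```

View pics/z13.png

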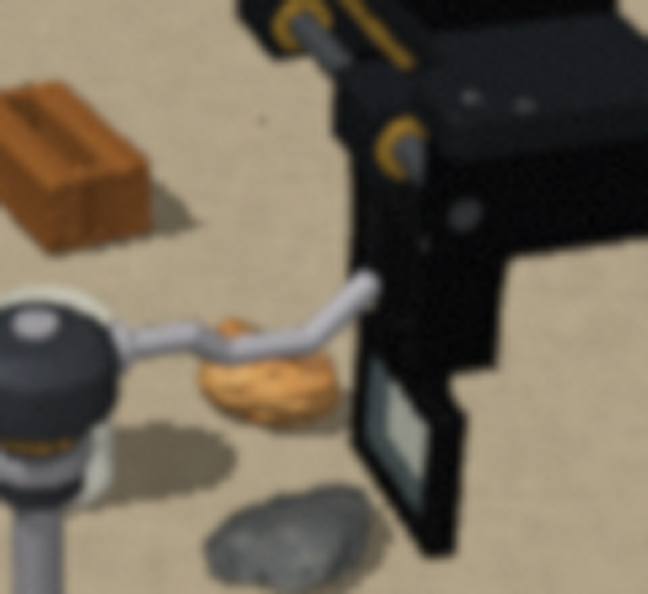

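View pics/z14.png

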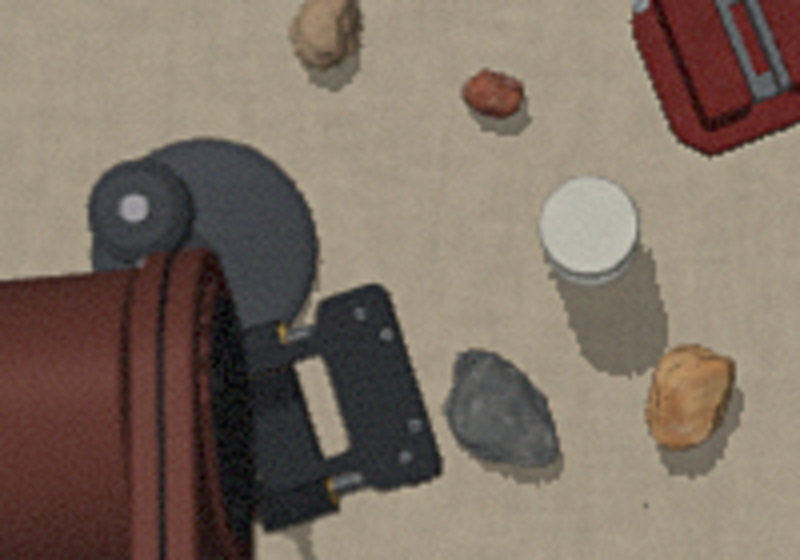

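Emit:
jog_arm(
  motion=[
    {"rx":0,"ry":0,"rz":0,"dx":0.43,"dy":0.14,"dz":0,"jaw":2},
    {"rx":0,"ry":0,"rz":0,"dx":0.9,"dy":0.3,"dz":0,"jaw":2},
    {"rx":0,"ry":0,"rz":0,"dx":1.37,"dy":0.46,"dz":-0.05,"jaw":2},
    {"rx":0,"ry":0,"rz":0,"dx":1.75,"dy":0.59,"dz":-0.2,"jaw":2},
    {"rx":0,"ry":0,"rz":0,"dx":1.75,"dy":0.59,"dz":-0.2,"jaw":2},
    {"rx":0,"ry":0,"rz":0,"dx":1.75,"dy":0.59,"dz":-0.2,"jaw":2},
    {"rx":0,"ry":0,"rz":0,"dx":1.75,"dy":0.59,"dz":-0.2,"jaw":2},
    {"rx":0,"ry":0,"rz":0,"dx":1.75,"dy":0.59,"dz":-0.2,"jaw":2},
  ],
)

```text
time_s: 23.32
eef_pos: [0.4675, 0.1297, 0.1484]
tcp_rot: [0.812, -0.583, -0.0, 0.0]
wrist_force: [-0.2, 0.2, -2.1]
grip_width: 0.408
```

```bash
python3 - <<'E'
from h import *
grab('side','side9');t=cv2.imread('pics/side9.png');cv2.imwrite('pics/z15.png',cv2.resize(t[200:310,300:420],None,fx=5.4,fy=5.4,interpolation=cv2.INTER_CUBIC))
E
python3 st.py
```

```text
23.3667 [0.4675 0.1297 0.1485] yaw -1.2450483288052416 f [ 0.3834  0.4555 -2.9154] Mz about axis -0.02732688552572249 r,ang 0.08864817208952468 -2.8147552031259924 tq [-0.0179 -0.0096 -0.0486] dq 0.002814231484319578 0.40722339163675886
```

View pics/z15.png

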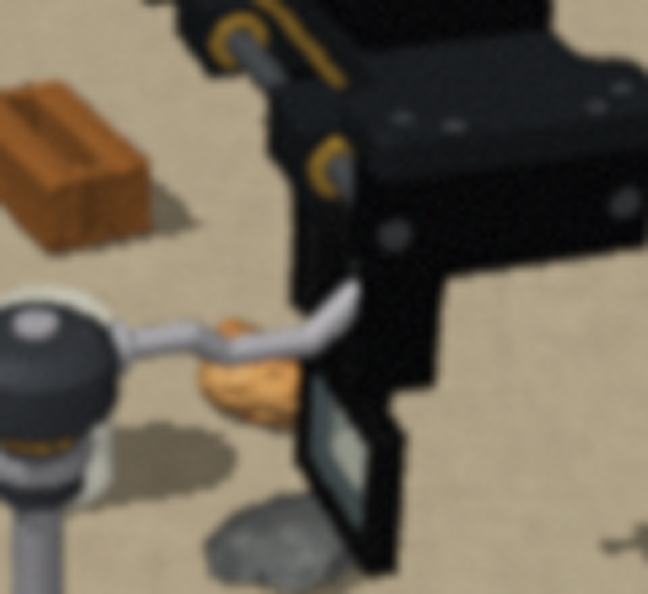

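Emit:
jog_arm(
  motion=[
    {"rx":0,"ry":0,"rz":0,"dx":0.38,"dy":0.13,"dz":-0.2,"jaw":2},
    {"rx":0,"ry":0,"rz":0,"dx":0.8,"dy":0.27,"dz":-0.45,"jaw":2},
    {"rx":0,"ry":0,"rz":0,"dx":1.14,"dy":0.38,"dz":-0.8,"jaw":2},
    {"rx":0,"ry":0,"rz":0,"dx":1.47,"dy":0.5,"dz":-1.1,"jaw":2},
    {"rx":0,"ry":0,"rz":0,"dx":1.75,"dy":0.59,"dz":-1.35,"jaw":2},
    {"rx":0,"ry":0,"rz":0,"dx":1.75,"dy":0.59,"dz":-1.35,"jaw":2},
    {"rx":0,"ry":0,"rz":0,"dx":1.75,"dy":0.59,"dz":-1.35,"jaw":2},
    {"rx":0,"ry":0,"rz":0,"dx":1.75,"dy":0.59,"dz":-1.35,"jaw":2},
  ],
)

```text
time_s: 24.03
eef_pos: [0.4851, 0.1357, 0.1349]
tcp_rot: [0.812, -0.583, -0.0, 0.0]
wrist_force: [0.9, -0.3, -1.2]
grip_width: 0.408
```

```bash
python3 - <<'E'
from h import *
grab('side','side10');t=cv2.imread('pics/side10.png');cv2.imwrite('pics/z16.png',cv2.resize(t[200:310,300:420],None,fx=5.4,fy=5.4,interpolation=cv2.INTER_CUBIC))
E
python3 st.py
```

```text
24.0833 [0.4852 0.1356 0.1351] yaw -1.2449747214817133 f [-0.5237  0.2184 -2.3212] Mz about axis -0.026282330150185773 r,ang 0.07000806160164541 -2.8136119227683247 tq [ 0.0286 -0.0015 -0.0223] dq 0.004592644089158249 0.4107368428866944
```

View pics/z16.png

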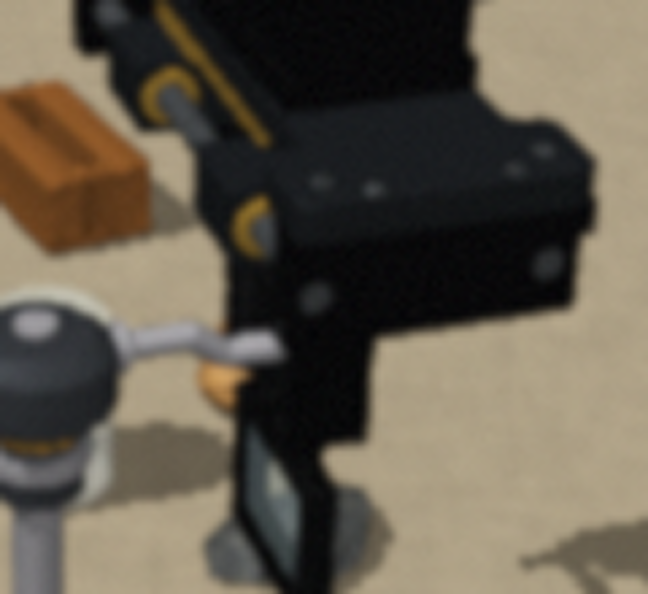

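Emit:
jog_arm(
  motion=[
    {"rx":0,"ry":0,"rz":0,"dx":0,"dy":0,"dz":-0.1,"jaw":2},
    {"rx":0,"ry":0,"rz":0,"dx":0,"dy":0,"dz":-0.2,"jaw":2},
    {"rx":0,"ry":0,"rz":0,"dx":0,"dy":0,"dz":-0.3,"jaw":2},
    {"rx":0,"ry":0,"rz":0,"dx":0,"dy":0,"dz":-0.35,"jaw":2},
    {"rx":0,"ry":0,"rz":0,"dx":0,"dy":0,"dz":-0.4,"jaw":2},
    {"rx":0,"ry":0,"rz":0,"dx":0,"dy":0,"dz":-0.4,"jaw":2},
    {"rx":0,"ry":0,"rz":0,"dx":0,"dy":0,"dz":-0.4,"jaw":2},
    {"rx":0,"ry":0,"rz":0,"dx":0,"dy":0,"dz":-0.4,"jaw":2},
  ],
)

```text
time_s: 24.75
eef_pos: [0.4853, 0.1357, 0.1311]
tcp_rot: [0.812, -0.583, 0.0, -0.0]
wrist_force: [-0.2, -0.8, -2.0]
grip_width: 0.406
```

```bash
python3 st.py
```

```text
24.75 [0.4853 0.1357 0.1311] yaw -1.244993937168399 f [-0.2228 -0.7528 -1.9914] Mz about axis 0.044849267832741714 r,ang 0.06997102071189529 -2.813793015727537 tq [ 0.0233  0.0136 -0.0398] dq 0.002525020769367003 0.4064789348991562
```

Emit:
jog_arm(
  motion=[
    {"rx":0,"ry":0,"rz":0,"dx":0,"dy":0,"dz":-0.05,"jaw":2},
    {"rx":0,"ry":0,"rz":0,"dx":0,"dy":0,"dz":-0.1,"jaw":2},
    {"rx":0,"ry":0,"rz":0,"dx":0,"dy":0,"dz":-0.1,"jaw":2},
    {"rx":0,"ry":0,"rz":0,"dx":0,"dy":0,"dz":-0.1,"jaw":2},
    {"rx":0,"ry":0,"rz":0,"dx":0,"dy":0,"dz":-0.1,"jaw":2},
    {"rx":0,"ry":0,"rz":0,"dx":0,"dy":0,"dz":-0.1,"jaw":2},
    {"rx":0,"ry":0,"rz":0,"dx":0,"dy":0,"dz":-0.1,"jaw":2},
    {"rx":0,"ry":0,"rz":0,"dx":0,"dy":0,"dz":-0.1,"jaw":2},
  ],
)

```text
time_s: 25.42
eef_pos: [0.4852, 0.1357, 0.13]
tcp_rot: [0.812, -0.583, 0.0, -0.0]
wrist_force: [-0.5, 0.0, -1.0]
grip_width: 0.412
```

```bash
python3 st.py
```

```text
25.4167 [0.4852 0.1357 0.13  ] yaw -1.245019086423011 f [-0.4558  0.0116 -0.9723] Mz about axis -0.011030692735132575 r,ang 0.06998514097005687 -2.8139572829981088 tq [-0.06    0.0303  0.0088] dq 0.0028265561777664396 0.4123421683206786
```

Emit:
jog_arm(
  motion=[
    {"rx":0,"ry":0,"rz":0,"dx":0,"dy":0,"dz":-0.05,"jaw":2},
    {"rx":0,"ry":0,"rz":0,"dx":0,"dy":0,"dz":-0.07,"jaw":2},
    {"rx":0,"ry":0,"rz":0,"dx":0,"dy":0,"dz":-0.07,"jaw":2},
    {"rx":0,"ry":0,"rz":0,"dx":0,"dy":0,"dz":-0.07,"jaw":2},
    {"rx":0,"ry":0,"rz":0,"dx":0,"dy":0,"dz":-0.07,"jaw":2},
    {"rx":0,"ry":0,"rz":0,"dx":0,"dy":0,"dz":-0.07,"jaw":2},
    {"rx":0,"ry":0,"rz":0,"dx":0,"dy":0,"dz":-0.07,"jaw":2},
    {"rx":0,"ry":0,"rz":0,"dx":0,"dy":0,"dz":-0.07,"jaw":2},
  ],
)

```text
time_s: 26.08
eef_pos: [0.4852, 0.1357, 0.1294]
tcp_rot: [0.812, -0.583, 0.0, 0.0]
wrist_force: [-1.5, 0.1, 0.1]
grip_width: 0.409
```

```bash
python3 st.py
```

```text
26.0833 [0.4852 0.1357 0.1294] yaw -1.2449448265477636 f [-1.5271  0.0802  0.1416] Mz about axis -0.039726006459423265 r,ang 0.06997970682955662 -2.8137238554190347 tq [-0.0895  0.1263  0.0186] dq 0.0014127750957891726 0.4086786739499041
```

Emit:
jog_arm(
  motion=[
    {"rx":0,"ry":0,"rz":0,"dx":0,"dy":0,"dz":-0.03,"jaw":2},
    {"rx":0,"ry":0,"rz":0,"dx":0,"dy":0,"dz":-0.05,"jaw":2},
    {"rx":0,"ry":0,"rz":0,"dx":0,"dy":0,"dz":-0.05,"jaw":2},
    {"rx":0,"ry":0,"rz":0,"dx":0,"dy":0,"dz":-0.05,"jaw":2},
    {"rx":0,"ry":0,"rz":0,"dx":0,"dy":0,"dz":-0.05,"jaw":2},
    {"rx":0,"ry":0,"rz":0,"dx":0,"dy":0,"dz":-0.05,"jaw":2},
    {"rx":0,"ry":0,"rz":0,"dx":0,"dy":0,"dz":-0.05,"jaw":2},
    {"rx":0,"ry":0,"rz":0,"dx":0,"dy":0,"dz":-0.05,"jaw":2},
  ],
)

```text
time_s: 26.75
eef_pos: [0.4852, 0.1356, 0.1288]
tcp_rot: [0.812, -0.583, -0.0, 0.0]
wrist_force: [-1.9, -0.7, 2.3]
grip_width: 0.405
```

```bash
python3 st.py
```

```text
26.75 [0.4852 0.1356 0.1288] yaw -1.2450070343671484 f [-1.9436 -0.7171  2.3425] Mz about axis 0.0037117802074769154 r,ang 0.07006366814109916 -2.813696187761892 tq [-0.1579  0.2482  0.0547] dq 0.0005342617642645372 0.4047694354383338
```

Emit:
jog_arm(
  motion=[
    {"rx":0,"ry":0,"rz":0,"dx":0,"dy":0,"dz":0.04,"jaw":2},
    {"rx":0,"ry":0,"rz":0,"dx":0,"dy":0,"dz":0.06,"jaw":2},
    {"rx":0,"ry":0,"rz":0,"dx":0,"dy":0,"dz":0.06,"jaw":3.5},
    {"rx":0,"ry":0,"rz":0,"dx":0,"dy":0,"dz":0.06,"jaw":3.7},
    {"rx":0,"ry":0,"rz":0,"dx":0,"dy":0,"dz":0.06,"jaw":3.9},
    {"rx":0,"ry":0,"rz":0,"dx":0,"dy":0,"dz":0.06,"jaw":4.2},
    {"rx":0,"ry":0,"rz":0,"dx":0,"dy":0,"dz":0.06,"jaw":4.6},
    {"rx":0,"ry":0,"rz":0,"dx":0,"dy":0,"dz":0.06,"jaw":5},
  ],
)

```text
time_s: 27.42
eef_pos: [0.4854, 0.1357, 0.1295]
tcp_rot: [0.812, -0.583, 0.0, -0.0]
wrist_force: [0.2, 0.0, 0.4]
grip_width: 0.529
```

```bash
python3 - <<'E'
from h import *
grab('side','side11');t=cv2.imread('pics/side11.png');cv2.imwrite('pics/z17.png',cv2.resize(t[200:330,300:420],None,fx=4.6,fy=4.6,interpolation=cv2.INTER_CUBIC))
E
python3 st.py
```

```text
27.4667 [0.4853 0.1357 0.1295] yaw -1.2450464831325967 f [-1.08    0.4265 -1.0505] Mz about axis -0.052529098115627365 r,ang 0.0699049617023251 -2.8138916821077458 tq [-0.0282  0.0187 -0.0126] dq 0.0010067107502814362 0.5468731683705068
```

View pics/z17.png

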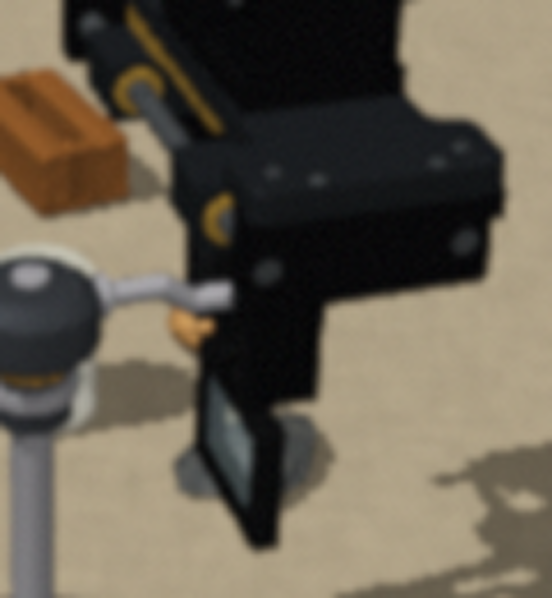

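Emit:
jog_arm(
  motion=[
    {"rx":0,"ry":0,"rz":0,"dx":0,"dy":0,"dz":0,"jaw":5.6},
    {"rx":0,"ry":0,"rz":0,"dx":0,"dy":0,"dz":0,"jaw":5.6},
    {"rx":0,"ry":0,"rz":0,"dx":0,"dy":0,"dz":0.4,"jaw":5.6},
    {"rx":0,"ry":0,"rz":0,"dx":0,"dy":0,"dz":1,"jaw":5.6},
    {"rx":0,"ry":0,"rz":0,"dx":0,"dy":0,"dz":1.8,"jaw":5.6},
    {"rx":0,"ry":0,"rz":0,"dx":0,"dy":0,"dz":2.8,"jaw":5.6},
    {"rx":0,"ry":0,"rz":0,"dx":0,"dy":0,"dz":4,"jaw":5.6},
    {"rx":0,"ry":0,"rz":0,"dx":0,"dy":0,"dz":5.5,"jaw":5.6},
  ],
)

```text
time_s: 28.13
eef_pos: [0.485, 0.1356, 0.1856]
tcp_rot: [0.812, -0.583, -0.0, 0.0]
wrist_force: [-0.8, 0.1, 0.0]
grip_width: 0.646
```

Emit:
jog_arm(
  motion=[
    {"rx":0,"ry":0,"rz":0,"dx":0,"dy":0,"dz":2,"jaw":5.6},
    {"rx":0,"ry":0,"rz":0,"dx":0,"dy":0,"dz":4,"jaw":5.6},
    {"rx":0,"ry":0,"rz":0,"dx":0,"dy":-2,"dz":6,"jaw":5.6},
    {"rx":0,"ry":0,"rz":0,"dx":-1,"dy":-5,"dz":8,"jaw":5.6},
    {"rx":0,"ry":0,"rz":0,"dx":-2,"dy":-8,"dz":9,"jaw":5.6},
    {"rx":0,"ry":0,"rz":0,"dx":-3,"dy":-11.5,"dz":9,"jaw":5.6},
    {"rx":0,"ry":0,"rz":0,"dx":-4,"dy":-15,"dz":9,"jaw":5.6},
    {"rx":0,"ry":0,"rz":0,"dx":-4,"dy":-18,"dz":9,"jaw":5.6},
  ],
)

```text
time_s: 28.8
eef_pos: [0.4442, -0.046, 0.2765]
tcp_rot: [0.812, -0.583, 0.001, -0.0]
wrist_force: [0.4, -1.1, -0.4]
grip_width: 0.64
```

```bash
python3 - <<'E'
from h import *
grab('side','side12');t=cv2.imread('pics/side12.png');cv2.imwrite('pics/z18.png',cv2.resize(t[200:390,250:450],None,fx=3,fy=3,interpolation=cv2.INTER_CUBIC))
grab('top','top12');t=cv2.imread('pics/top12.png');cv2.imwrite('pics/z19.png',cv2.resize(t[180:320,180:380],None,fx=4,fy=4,interpolation=cv2.INTER_CUBIC))
E
python3 st.py
```

```text
28.9 [ 0.4452 -0.048   0.2762] yaw -1.2499383630822398 f [0.4036 0.535  0.3064] Mz about axis 0.026325705384406116 r,ang 0.2320010991595547 -2.0469346557815165 tq [ 0.0257 -0.0662 -0.0075] dq 0.06954828893358207 0.6406303498284981
```

View pics/z18.png

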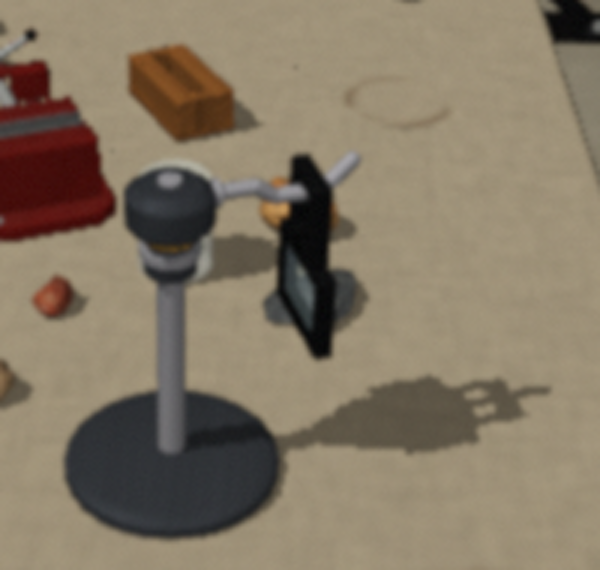

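View pics/z19.png

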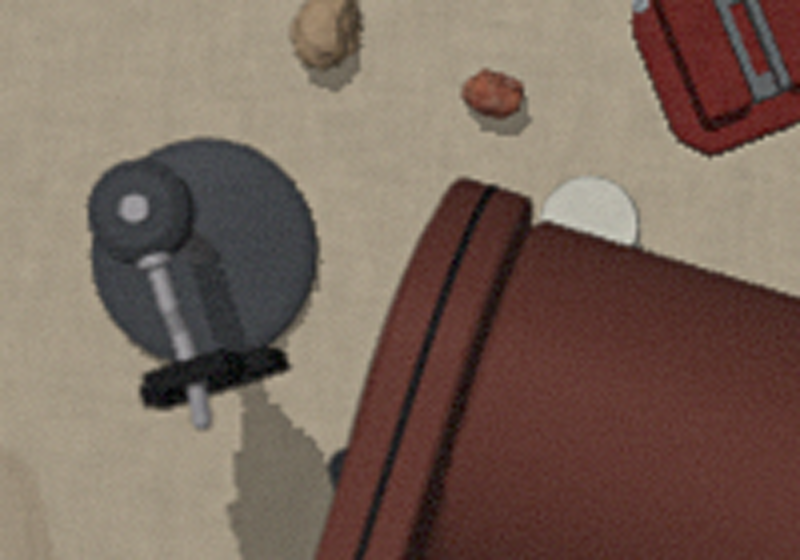

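The magnifier hangs in the bend (z19 at about 190,375) and the hook tip is still at (201,425). I'll back the arm further off and check that it hangs still.

Emit:
jog_arm(
  motion=[
    {"rx":0,"ry":0,"rz":0,"dx":0,"dy":-2,"dz":0,"jaw":5.6},
    {"rx":0,"ry":0,"rz":0,"dx":0,"dy":-5,"dz":0,"jaw":5.6},
    {"rx":0,"ry":0,"rz":0,"dx":0,"dy":-8,"dz":0,"jaw":5.6},
    {"rx":0,"ry":0,"rz":0,"dx":0,"dy":-11,"dz":0,"jaw":5.6},
    {"rx":0,"ry":0,"rz":0,"dx":0,"dy":-14,"dz":0,"jaw":5.6},
    {"rx":0,"ry":0,"rz":0,"dx":0,"dy":-17,"dz":0,"jaw":5.6},
    {"rx":0,"ry":0,"rz":0,"dx":0,"dy":-19,"dz":0,"jaw":5.6},
    {"rx":0,"ry":0,"rz":0,"dx":0,"dy":-20,"dz":0,"jaw":5.6},
  ],
)

```text
time_s: 29.57
eef_pos: [0.4455, -0.2462, 0.2754]
tcp_rot: [0.812, -0.584, 0.001, 0.0]
wrist_force: [-0.5, -0.1, -0.3]
grip_width: 0.643
```

Emit:
jog_arm(
  motion=[
    {"rx":0,"ry":0,"rz":0,"dx":0,"dy":0,"dz":0,"jaw":5.6},
    {"rx":0,"ry":0,"rz":0,"dx":0,"dy":0,"dz":0,"jaw":5.6},
    {"rx":0,"ry":0,"rz":0,"dx":0,"dy":0,"dz":0,"jaw":5.6},
    {"rx":0,"ry":0,"rz":0,"dx":0,"dy":0,"dz":0,"jaw":5.6},
    {"rx":0,"ry":0,"rz":0,"dx":0,"dy":0,"dz":0,"jaw":5.6},
    {"rx":0,"ry":0,"rz":0,"dx":0,"dy":0,"dz":0,"jaw":5.6},
    {"rx":0,"ry":0,"rz":0,"dx":0,"dy":0,"dz":0,"jaw":5.6},
    {"rx":0,"ry":0,"rz":0,"dx":0,"dy":0,"dz":0,"jaw":5.6},
  ],
)

```text
time_s: 30.23
eef_pos: [0.4453, -0.244, 0.2745]
tcp_rot: [0.813, -0.583, 0.0, -0.0]
wrist_force: [-0.4, -0.4, 0.4]
grip_width: 0.644
```

Run:
```python
from h import *
grab('top','top13');t=cv2.imread('pics/top13.png');cv2.imwrite('pics/z20.png',cv2.resize(t[180:320,180:380],None,fx=4,fy=4,interpolation=cv2.INTER_CUBIC))
I=[]
a=cv2.imread('pics/side12.png')[200:330,300:420].astype(int)
for i in range(10):
    d=grab('side',f's{i}');I.append(cv2.cvtColor(d['pixels'],cv2.COLOR_RGB2BGR)[200:330,300:420].astype(int))
print('vs side12',np.abs(I[0]-a).mean(),(np.abs(I[0]-a).max(2)>50).sum())
print([(round(np.abs(I[i]-I[0]).mean(),2),int((np.abs(I[i]-I[0]).max(2)>50).sum())) for i in range(10)])
t0=cv2.imread('pics/top0.png').astype(int);t1=cv2.imread('pics/top13.png').astype(int)
for n,(x0,x1,y0,y1) in dict(jar=(310,345,222,255),slate=(288,322,264,302),agate=(340,368,262,297)).items():
    D=np.abs(t1-t0).max(2)[y0:y1,x0:x1];print(n,(D>50).sum())
```

```text
vs side12 2.120769230769231 0
[(np.float64(0.0), 0), (np.float64(0.78), 0), (np.float64(0.78), 0), (np.float64(0.78), 0), (np.float64(0.78), 0), (np.float64(0.77), 0), (np.float64(0.78), 0), (np.float64(0.78), 0), (np.float64(0.77), 0), (np.float64(0.78), 0)]
jar 0
slate 18
agate 0
```

View pics/z20.png

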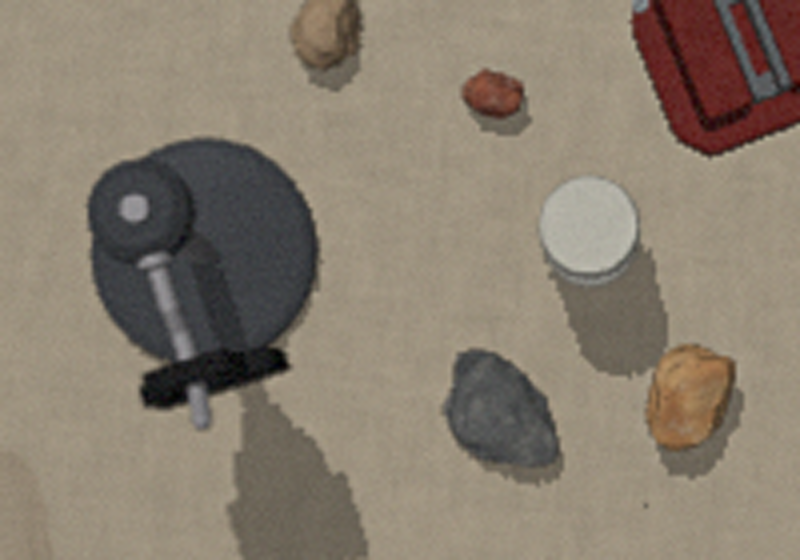

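```bash
python3 -c "
from rig import job;print(job.job_done())"
```

```text
the job is handed in; nothing more can be done
None
```

The hook is turned to the front and pressed home, and the magnifier hangs still in its bend. I handed the job in at about 31 s.

**Hook:** I pushed it clockwise with the shut fingers. Turning took about 0.1 N m, and the catch met at about 0.25 N m. Over about 0.11–0.13 rad beyond first contact I went in small steps and stopped when resistance rose to about 0.47 N m, below the 0.75 N m slip level. The torque rose gradually (noise about 0.03 N m) rather than jumping. So "home, clutch not slipped" rests on that rise and on the travel matching 0.12 rad; I could not see it directly. The hook now points about 0.32 rad (18°) anticlockwise of the robot-facing direction. I took that direction as the stand's front, because the front cannot be seen on the round base.

**Magnifier:** I gripped it by the outside of its handle, threaded the loop over the tip and lowered it until it touched the bar at 70 mm out. Then I released it and lifted the fingers clear.

**Last checks:**
- **Hanging still:** ten side pictures over 0.5 s showed no movement of the hanging magnifier, and none since the picture about 1.4 s earlier.
- **Hook position:** the hook tip is at the same pixel as before hanging.
- **Bystanders:** the jar and agate are unchanged. 18 pixels changed around the slate, which I take to be shadow because its outline has not moved.

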